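# Stir the drying beads and fit the vented lid

### The job

Stir the beads in the steel pot with the rod from the stand until the beads have clearly shifted from where they lay, and hang the rod upright in its stand again. Then lift the nested pair of lids by the inner lid's stem, lower them together onto the pot until the inner lid is fully seated, without dropping them, let go, and lift off the outer lid alone by its collar, leaving the inner lid seated and undisturbed. Finish while holding the outer lid level and still in the gripper, about a hand's breadth above where it lay and touching nothing else; keep the beads in the pot and leave everything else on the bench as it is.

Things in the scene. Friction and masses are not known exactly. Their poses are not given: they have to be found in the camera images.
- pot_rim (a point): centre of the mouth of the steel drying pot, level with its rim, 70 mm above the bench; z up. The pot is fixed to the bench: 90 mm across outside, mouth 84 mm across, straight walls, flat inner floor 58 mm below the rim, black foot 108 mm across.
- rod_grip (a point): the loose stirring rod, 80 g: point on its axis in the round wooden handle, 30 mm above the underside of its shoulder; z up along the rod. Handle 24 mm thick, from 25 mm below to 20 mm above this point; below it a black shoulder 36 mm across, 5 mm thick; then a steel rod 10 mm thick with a 13 mm ball end. At the start it hangs upright in its stand by the shoulder.
- rod_tip (a point): lower end of the stirring rod, 115 mm below rod_grip along the rod (85 mm below the shoulder's underside).
- stand_top (a point): centre of the top of the rod's fixed stand, 95 mm above the bench; z up. A tube 44 mm across with a bore 22 mm across and 88 mm deep; the rod hangs in it with its shoulder flat on the top (rod_grip then 30 mm above stand_top).
- inner_grip (a point): the loose vented inner lid, 160 g: point on its steel stem, 13 mm below the stem's top; z up when level. The stem is 16 mm thick and passes up through the outer lid's collar; nested, 26 mm of it stands out above the collar, this point at mid-height of that. Lifting it by the stem lifts both lids. At the start both lids sit on a 6 mm cork disc.
- inner_flange (a point): the inner lid: centre of the underside of its flange (98 mm across, 4 mm thick), the face that rests on the pot's rim, 51 mm below inner_grip. Under it a chamfered plug 78 mm across, 10 mm deep, enters the pot's mouth with 3 mm play all round.
- outer_grip (a point): the loose outer lid, 140 g, resting over the inner one: centre of its black collar, half-way up; z up when level. Collar: tube 36 mm across (26 inside), 30 mm high, on a disc 107 mm across (top 15 mm below this point) with a skirt to 27 mm below this point. Nested, it is 28 mm below inner_grip; lifted by the collar it comes up alone, clear of the stem after 60 mm.
- bead0_center (a point): centre of one of five white ceramic beads, balls 18 mm across, 10 g, loose on the pot's floor in a rough ring, the middle of the floor free
- bead1_center (a point): centre of one of five white ceramic beads, balls 18 mm across, 10 g, loose on the pot's floor in a rough ring, the middle of the floor free
- bead2_center (a point): centre of one of five white ceramic beads, balls 18 mm across, 10 g, loose on the pot's floor in a rough ring, the middle of the floor free
- bead3_center (a point): centre of one of five white ceramic beads, balls 18 mm across, 10 g, loose on the pot's floor in a rough ring, the middle of the floor free
- bead4_center (a point): centre of one of five white ceramic beads, balls 18 mm across, 10 g, loose on the pot's floor in a rough ring, the middle of the floor free
- board: small green circuit board, 85 x 60 mm, lying flat, loose; origin at its underside. Not part of the job.
- spool: spool of solder, 52 mm across, 36 mm high, standing flat, loose; origin at its underside. Not part of the job.
- capacitor: black upright cylinder, 24 mm across, 30 mm high, loose; origin at its underside. Not part of the job.
- transformer: small transformer, dark core with copper winding, 34 x 40 x 26 mm, loose; origin at its underside. Not part of the job.
- flux_jar: small amber jar with black cap, 40 mm across, 45 mm high, loose; origin at its underside. Not part of the job.
- screwdriver: screwdriver lying on the bench, 170 mm long, loose; handle towards its -x. Not part of the job.

How it is judged:
By the outcome, as a careful person would: the job done as asked, in the order asked, and still so for the second after the job is handed in, while the arm keeps its last pose, push and grip.
It also fails if it takes over 72 s, if anything falls off the work surface, if the arm or the gripper's body presses on something with over 40 N, if the wrist force passes 120 N, or if a joint passes its speed limit or range.

### The arm

A 7-joint arm with a two-finger parallel gripper is mounted at the origin on the work surface. World frame = base frame: x ahead of the robot, y to its left, z up, the work surface at z = 0. Lengths are in mm, angles in degrees, forces in N, time in s.
With the tool pointing down it reaches from about 400 to 875 mm from the base axis. Payload 19.3 kg.
Tool frame: the origin (TCP) lies on the centre line of the jaws, within the pads' length; the fingertips stand 14 mm ahead of it and the grasp point (between the pads) lies 5 mm behind it; z points along the fingers, y is the direction in which the jaws open and shut (so a half turn about z gives the same grasp; the last joint's range is limited). The gripper opens to 85 mm and grips with 20 to 120 N. Pads are 22 mm wide; open, the fingers measure 114 mm over their backs; the gripper's body (76 mm by 85 mm) begins 54 mm behind the grasp point. The pads swing forward as they close: fully open they stand 13 mm farther back than shut.
Start: joints at [62.04, 29.874, -2.08, 91.645, 1.215, 58.505, -6.463], TCP at [253.566, -571.243, 245.291] pointing down, gripper open.
Joint ranges: [-166.77, 166.77], [-17.47, 122.26], [-85.68, 81.53], [9.62, 139.38], [-72.42, 252.41], [9.2, 110.78], [-144.41, 144.41]. Speed limits (degrees/s): [108.29, 108.29, 136.94, 136.94, 172.46, 172.46, 172.46].

### API

Orientations are given as [roll, pitch, yaw] about the fixed x, y, z axes, in that order (R = Rz(yaw) Ry(pitch) Rx(roll)).
In Python, from rig import r, cams, job_done, search_frame, cut_out gives the robot as it stands.
- The arm moves only by the tool play_rows, never from a script. Its argument "moves" is a list of rows, each an object with "delta_pos": the shift along the tool's x, y, z in mm, a list of three; "twist": the turn about the tool's z in degrees. A call has 1 to 5 rows; each row is the pose to reach, as a shift and turn from the pose measured when the call began, along the tool's axes at that moment; what a row does not reach only later rows make up. A row lasts 1/10 s, in which the tool goes at most 50 mm and 8.59 degrees, less where a joint would pass 70% of its speed; a pose out of reach is approached as far as the arm can. A call with a gripper value outside its range is refused whole. "fingers" is the closure, from 0 (fully open) to 1 (shut), set as the call begins (left out, the last holds). The fingers move at their own pace and stop on an object; "force" is the grip in N (left out, the last holds). Time passes only in rows, so rows that repeat a pose let the fingers close. It gives the time, the measured TCP pose, the force and the opening at its end, in the units of the state.
- r.get_obs(): the state, without advancing time (a new reading comes with each control period).
- cams.capture(name): name is "scene" or "top" or "wrist"; returns a dict with "pixels" (420x560x3 uint8, blue, green, red), "range_z" (420x560 float32, mm along the optical axis (not along the pixel's ray), 0 where there is no reading), "mtx" (3x3 intrinsics, pixels), "D" ([k1, k2, p1, p2, k3] as OpenCV has them; the pictures are not rectified), "origin" and "rotation" of the camera in the world. Camera axes: x right, y down, z forward; pixel columns grow to the right and rows downward; lengths in mm; the calibration is good to about 2 mm. A picture is of the moment at which its call begins.
- job_done(): hands the job in, once; it reports no verdict.
Trained networks look in the newest picture that a camera, given by its name, has taken for a name from the list of things; names that differ only in an ending like _2 or _b are one class to them, and where a whole thing is asked for, a point or a joint stands for the part that bears it (a point fixed in the world has none). Each returns a list of dicts, best first, with "score" (0 to 1); they miss things now and then, are a little off and sometimes report something else, mostly with a low value. They report only what shows in the picture. A call takes as long as a camera call.
- search_frame(camera, label): "bbox" ([left, top, right, bottom] as shares, 0 to 1, of the picture: columns of its width, rows of its height, round what is visible of it).
- cut_out(camera, label): "mask" (420x560 bool, what is visible of it) and "bbox" ([left, top, right, bottom] as shares, 0 to 1, of the picture: columns of its width, rows of its height, round what is visible of it).
The state is a dict: "time": time; "joints": joint angles; "joint_velocities": joint speeds; "effort": joint torques, N m; "position": TCP position; "eef_rot": TCP orientation; "ft_force": force on the tool from outside, world axes, zero at the start; "wrist_torque": the same for the moment, N m; "finger_gap": opening from 0.0 (shut) to 1.0 (fully open).
Only numpy, scipy, OpenCV 4.12 (cv2) and the standard library are available. Lean on these libraries where they do the work, as an engineer would, in place of code of your own. Each camera call takes 0.05 s, during which the arm holds its last target.

## Working session

There is one attempt and no reset: what is moved stays moved. The work goes in short steps, Python scripts to look and compute and a tool call to move; the robot and the scene stay as the last step left them, time stands still between calls to the robot, and variables do not carry over. Pictures are saved under pics/ and viewed, and the job is handed in when it is done.

Besides the shell and the picture viewer there is one more tool, called by a JSON object that holds its "name" and its "arguments", one argument or row to a line. play_rows: Moves the arm, as the interface text tells. Its arguments: {"type":"object","properties":{"moves":{"type":"array"},"fingers":{"type":"number"},"force":{"type":"number"}},"required":["moves"]}

```bash
ls; mkdir -p pics
cat > h.py <<'E'
import numpy as np, cv2
from rig import r, cams, job_done, search_frame, cut_out
def cap(n,fn=None):
    c=cams.capture(n)
    if fn: cv2.imwrite('pics/'+fn,c['pixels'])
    return c
def ray(c,uv):
    p=cv2.undistortPoints(np.array(uv,float).reshape(-1,1,2),np.array(c['mtx'],float),np.array(c['D'],float)).reshape(-1,2)
    return np.c_[p,np.ones(len(p))]
def pts(c,uv,z):
    return (ray(c,uv)*np.array(z)[:,None])@np.array(c['rotation']).T+np.array(c['origin'])
def cloud(c,mask=None):
    z=c['range_z']; m=z>0
    if mask is not None: m&=mask
    v,u=np.nonzero(m)
    return pts(c,np.c_[u,v],z[m]),np.c_[u,v]
def proj(c,P):
    R=np.array(c['rotation']);t=-R.T@np.array(c['origin'])
    return cv2.projectPoints(np.array(P,float).reshape(-1,1,3),cv2.Rodrigues(R.T)[0],t,np.array(c['mtx'],float),np.array(c['D'],float))[0].reshape(-1,2)
def st():
    o=r.get_obs(); print({k:np.round(o[k],2).tolist() for k in('time','position','eef_rot','ft_force','finger_gap','joints')});return o
E
python3 - <<'E'
from h import *
st()
for n in('scene','top','wrist'):
    c=cap(n,n+'0.png'); print(n,np.round(c['origin'],1),np.round(c['rotation'],3).tolist(),np.round(c['mtx'],1).tolist())
    if n=='wrist':continue
    for l in('pot_rim','rod_grip','stand_top','inner_grip','outer_grip','inner_flange','bead0_center','rod_tip','flux_jar','spool','capacitor','transformer','board','screwdriver'):
        o=cut_out(n,l)
        for d in o[:5 if 'bead' in l else 1]:
            m=d['mask']; P,_=cloud(c,m)
            b=np.array(d['bbox'])*[560,420,560,420]
            print(l,round(d['score'],2),b.round(0),np.median(P,0).round(0) if len(P) else None, P.min(0).round(0),P.max(0).round(0))
st()
E
```

```text
pics
{'time': 0.0, 'position': [253.39, -570.95, 244.72], 'eef_rot': [-179.93, 0.01, 23.93], 'ft_force': [0.06, 0.26, -0.42], 'finger_gap': 1.0, 'joints': [62.04, 29.91, -2.08, 91.67, 1.22, 58.51, -6.46]}
scene [1379.6 -588.3  756. ] [-121.444, 0.58, 53.417] [[438.7, 0.0, 272.4], [0.0, 438.7, 215.1], [0.0, 0.0, 1.0]]Traceback (most recent call last):
  File "<stdin>", line 9, in <module>
  File "h.py", line 16, in cloud
    return pts(c,np.c_[u,v],z[m]),np.c_[u,v]
           ~~~^^^^^^^^^^^^^^^^^^^
  File "h.py", line 11, in pts
    return (ray(c,uv)*np.array(z)[:,None])@np.array(c['rotation']).T+np.array(c['origin'])
           ~~~~~~~~~~~~~~~~~~~~~~~~~~~~~~~~~~~~~~~~~~~~~~~~~~~~~~~~~^~~~~~~~~~~~~~~~~~~~~~
ValueError: operands could not be broadcast together with shapes (1225,) (3,)
```

```bash
python3 - <<'E'
s=open('h.py').read()
s=s.replace("    if fn:","    from scipy.spatial.transform import Rotation\n    c['rotation']=Rotation.from_euler('xyz',c['rotation'],degrees=True).as_matrix()\n    if fn:",1)
open('h.py','w').write(s)
E
python3 - <<'E'
from h import *
for n in('scene','top','wrist'):
    c=cap(n,n+'0.png'); print(n,np.round(c['origin'],1),np.round(c['rotation'],3).tolist(),np.round(c['mtx'],1).tolist())
    if n=='wrist':continue
    for l in('pot_rim','rod_grip','stand_top','inner_grip','outer_grip','inner_flange','bead0_center','rod_tip','flux_jar','spool','capacitor','transformer','board','screwdriver'):
        o=cut_out(n,l)
        for d in o[:5 if 'bead' in l else 1]:
            m=d['mask']; P,_=cloud(c,m)
            b=np.array(d['bbox'])*[560,420,560,420]
            print(l,round(d['score'],2),b.round(0),np.median(P,0).round(0) if len(P) else None, P.min(0).round(0),P.max(0).round(0))
st()
E
```

```text
scene [1379.6 -588.3  756. ] [[0.596, 0.414, -0.688], [0.803, -0.318, 0.504], [-0.01, -0.853, -0.522]] [[438.7, 0.0, 272.4], [0.0, 438.7, 215.1], [0.0, 0.0, 1.0]]
pot_rim 0.8 [248. 231. 282. 273.] [584. -29.  37.] [456. -78.  -4.] [624.  87.  72.]
rod_grip 0.7 [321. 198. 328. 212.] [517. 247.  66.] [504. 241.  50.] [522. 256.  80.]
stand_top 0.66 [159. 248. 188. 285.] [ 478. -267.   24.] [ 361. -300.   -5.] [ 503. -218.   97.]
inner_grip 0.46 [323. 198. 326. 209.] [517. 247.  65.] [504. 241.  50.] [522. 256.  80.]
outer_grip 0.78 [310. 206. 339. 226.] [525. 238.  23.] [459. 196.  -1.] [567. 329.  55.]
rod_tip 0.72 [380. 215. 392. 228.] [664. 370.  30.] [642. 358.  -3.] [678. 427.  47.]
flux_jar 0.58 [379. 214. 392. 229.] [664. 369.  29.] [615. 358.  -4.] [678. 427.  47.]
spool 0.69 [254. 292. 274. 318.] [ 734. -149.   35.] [ 698. -171.   -2.] [ 754. -116.   40.]
capacitor 0.42 [258. 208. 269. 222.] [398.  92.  22.] [382.  84.   4.] [406. 105.  31.]
transformer 0.67 [330. 256. 361. 278.] [727. 144.   5.] [675. 100.  -3.] [776. 199.  21.]
board 0.94 [330. 255. 361. 277.] [728. 143.   6
[... 1056 characters left out ...]
 302.] [391.  94.  30.] [380.  85.   3.] [402. 105.  36.]
transformer 0.6 [309. 289. 330. 309.] [ 392. -107.   25.] [ 374. -130.   -4.] [413. -87.  31.]
board 0.66 [194. 135. 230. 174.] [724. 146.   5.] [677. 101.  -2.] [775. 192.  21.]
screwdriver 0.92 [399. 150. 460. 188.] [ 678. -389.   22.] [ 643. -440.   -3.] [ 751. -297.   32.]
wrist [ 330.4 -536.5  373.1] [[0.405, -0.864, -0.298], [-0.914, -0.384, -0.131], [-0.001, 0.326, -0.945]] [[337.9, 0.0, 277.2], [0.0, 337.9, 209.2], [0.0, 0.0, 1.0]]
{'time': 1.65, 'position': [253.55, -571.26, 245.28], 'eef_rot': [-180.0, 0.0, 23.93], 'ft_force': [-0.23, -0.25, 0.12], 'finger_gap': 1.0, 'joints': [62.04, 29.88, -2.08, 91.64, 1.21, 58.5, -6.46]}
```

View pics/scene0.png

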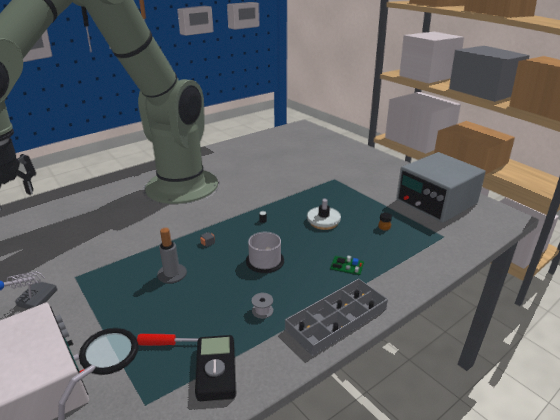

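View pics/top0.png

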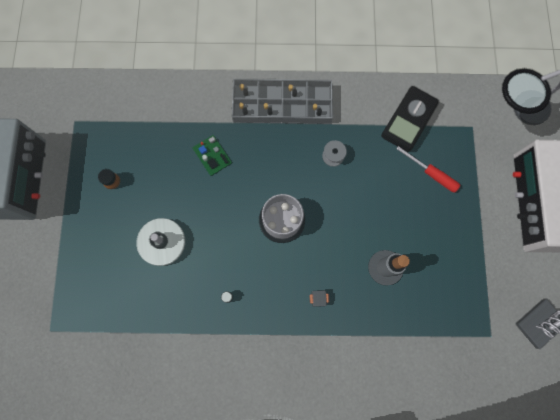

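View pics/wrist0.png

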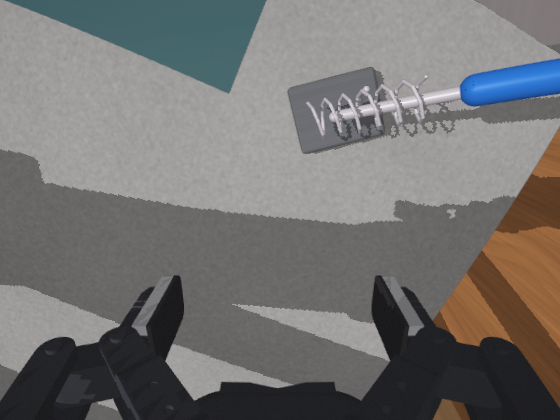

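```bash
cat >> h.py <<'E'
from scipy.optimize import least_squares
def circ(P,rad=None):
    P=P[:,:2]; c0=np.median(P,0)
    if rad is None:
        f=lambda q:np.hypot(*(P-q[:2]).T)-q[2]; x0=[*c0,20]
    else:
        f=lambda q:np.hypot(*(P-q[:2]).T)-rad; x0=c0
    s=least_squares(f,x0,loss='soft_l1',f_scale=1.5)
    return s.x.round(1),np.abs(s.fun).mean().round(2)
def near(P,xy,rr,z0,z1):
    return P[(np.hypot(*(P[:,:2]-xy).T)<rr)&(P[:,2]>z0)&(P[:,2]<z1)]
E
python3 - <<'E'
from h import *
for n in('scene','top'):
    c=cap(n); P,_=cloud(c); print(n)
    A=near(P,[460,-255],40,108,160); print('handle',len(A),A[:,2].max(),A.mean(0).round(1), circ(A,12) if len(A)>5 else '')
    A=near(P,[460,-255],40,30,88); print('tube',len(A),circ(A,22) if len(A)>5 else '')
    A=near(P,[460,-255],40,90,105); print('top',len(A),A.mean(0).round(1))
    A=near(P,[510,247],14,57,90); print('stem',len(A),A[:,2].max().round(1),A.mean(0).round(1))
    A=near(P,[510,247],70,10,40); print('disc',len(A),np.percentile(A[:,2],[5,25,50,75,95]).round(1),A.mean(0).round(1))
    A=near(P,[510,247],30,35,56); print('collar',len(A),A.mean(0).round(1))
    A=near(P,[548,-25],60,62,80); print('rim',len(A),A.mean(0).round(1),circ(A,43.5))
    A=near(P,[548,-25],60,17,60); print('in',len(A),circ(A))
    s=cv2.resize(c['pixels'][180:340,110:440],None,fx=2.4,fy=2.4,interpolation=cv2.INTER_CUBIC);cv2.imwrite(f'pics/z_{n}.png',s)
E
```

```text
scene
handle 144 147.3540634838007 [ 467.2 -262.   130.8] (array([ 460. , -258.9]), np.float64(1.87))
tube 305 (array([ 460.5, -259. ]), np.float64(1.11))
top 123 [ 471. -263.   97.]
stem 39 80.3 [515.8 247.9  70.7]
disc 485 [13.7 20.4 22.1 23.6 30.8] [523.7 240.3  22. ]
collar 88 [518.6 244.8  46.6]
rim 125 [557.  -25.3  66.4] (array([569.6, -23.7]), np.float64(1.41))
in 495 (array([569. , -24. ,  43.1]), np.float64(1.76))
top
handle 171 149.46746325462664 [ 461.7 -257.5  137.9] (array([ 463.1, -261.3]), np.float64(2.79))
tube 140 (array([ 463.2, -260.9]), np.float64(0.34))
top 206 [ 460.8 -254.1   97.1]
stem 64 81.8 [512.4 249.1  75.6]
disc 1581 [19.9 22.4 23.8 25.1 27.4] [510.9 248.3  23.9]
collar 148 [509.9 246.9  49. ]
rim 151 [555.1 -24.3  68.9] (array([569.5, -22.8]), np.float64(0.83))
in 412 (array([563.2, -24.5,  36.1]), np.float64(7.05))
```

View pics/z_top.png

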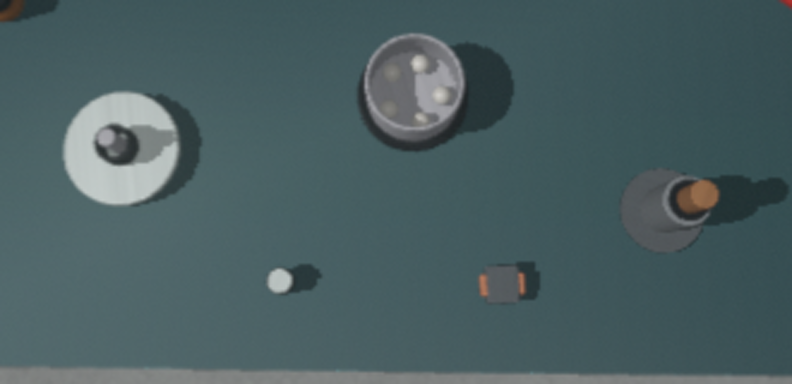

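View pics/z_scene.png

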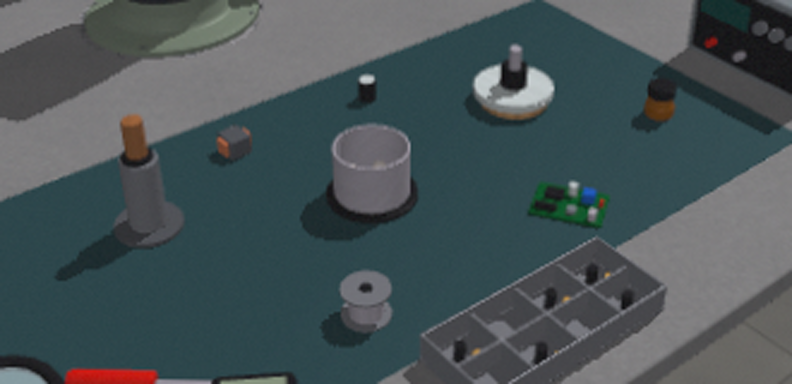

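{"name": "play_rows", "arguments": {
  "moves": [
    {"delta_pos": [40, -25, -5], "twist": 5},
    {"delta_pos": [80, -50, -10], "twist": 10},
    {"delta_pos": [120, -75, -20], "twist": 15},
    {"delta_pos": [160, -100, -20], "twist": 20},
    {"delta_pos": [200, -126, -20], "twist": 23.9}
  ],
  "fingers": 0
}}

```text
time: 2.25
position: [386.2, -373.4, 265.7]
eef_rot: [180.0, -0.0, -0.2]
ft_force: [1.7, -1.2, -0.1]
finger_gap: 1.003
```

Run:
```python
from h import *
o=st(); print(o['position'],o['eef_rot'])
```

```text
{'time': 2.25, 'position': [386.16, -373.41, 265.73], 'eef_rot': [179.97, -0.04, -0.18], 'ft_force': [1.68, -1.22, -0.07], 'finger_gap': 1.0, 'joints': [37.67, 20.54, 0.06, 103.71, -0.03, 55.69, -52.44]}
[ 386.16228905 -373.41012481  265.73252824] [ 1.79966796e+02 -4.47654734e-02 -1.78385416e-01]
```

{"name": "play_rows", "arguments": {
  "moves": [
    {"delta_pos": [25, -38, 0], "twist": 0},
    {"delta_pos": [50, -76, 0], "twist": 0},
    {"delta_pos": [75, -113, 0], "twist": 0},
    {"delta_pos": [75.5, -113, 0], "twist": 0},
    {"delta_pos": [75.5, -113, 0], "twist": 0}
  ]
}}

```text
time: 2.75
position: [462.5, -259.9, 265.7]
eef_rot: [180.0, -0.0, -0.1]
ft_force: [-1.1, -0.2, -0.6]
finger_gap: 1.002
```

Run:
```python
from h import *
st()
c=cap('wrist','w1.png'); P,uv=cloud(c)
A=near(P,[462,-260],40,140,155);print('handletop',len(A),A.mean(0).round(1),circ(A))
A=near(P,[462,-260],40,90,105);print('should/top',len(A),A.mean(0).round(1),circ(A))
for l in('rod_grip','stand_top'):
    for d in cut_out('wrist',l)[:2]: print(l,d['score'],np.array(d['bbox'])*[560,420,560,420])
```

```text
{'time': 2.75, 'position': [462.45, -259.92, 265.74], 'eef_rot': [179.97, -0.04, -0.06], 'ft_force': [-1.12, -0.24, -0.61], 'finger_gap': 1.0, 'joints': [25.06, 19.94, -2.76, 104.54, 1.16, 55.49, -68.25]}
handletop 688 [ 461.8 -259.2  144. ] (array([ 461.7, -259.2,    8.3]), np.float64(2.29))
should/top 931 [ 468.7 -258.6   96.8] (array([ 460.1, -259. ,   17.8]), np.float64(2.49))
stand_top 0.61 [241.976 134.61  312.48  203.7  ]
```

View pics/w1.png

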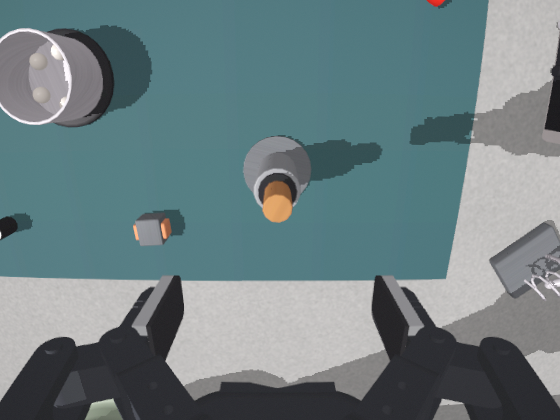

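{"name": "play_rows", "arguments": {
  "moves": [
    {"delta_pos": [0, 0, 45], "twist": 0},
    {"delta_pos": [-0.5, -0.7, 90], "twist": 0},
    {"delta_pos": [-0.7, -0.7, 125], "twist": 0},
    {"delta_pos": [-0.7, -0.7, 143.5], "twist": 0},
    {"delta_pos": [-0.7, -0.7, 143.5], "twist": 0}
  ]
}}

```text
time: 3.4
position: [458.9, -261.6, 120.1]
eef_rot: [-180.0, 0.2, -0.4]
ft_force: [-0.9, 0.5, 0.2]
finger_gap: 1.001
```

Run:
```python
from h import *
st()
c=cap('wrist','w2.png')
```

```text
{'time': 3.4, 'position': [458.92, -261.56, 120.06], 'eef_rot': [-179.97, 0.19, -0.37], 'ft_force': [-0.88, 0.54, 0.22], 'finger_gap': 1.0, 'joints': [25.2, 31.38, -2.66, 112.05, 2.39, 36.8, -69.36]}
```

View pics/w2.png

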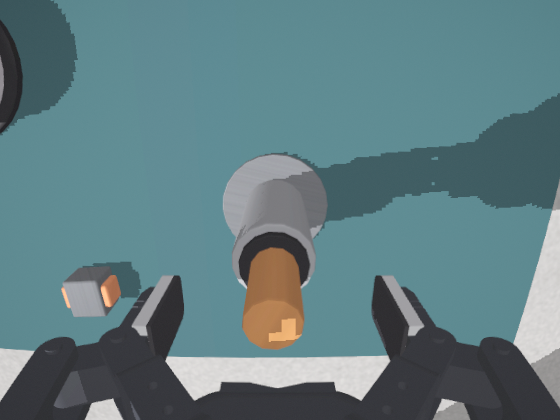

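{"name": "play_rows", "arguments": {
  "moves": [
    {"delta_pos": [2.8, -2.3, -1.5], "twist": 0},
    {"delta_pos": [2.8, -2.3, -1.5], "twist": 0}
  ]
}}

```text
time: 3.65
position: [463.5, -259.9, 124.7]
eef_rot: [179.9, -0.0, -0.4]
ft_force: [0.3, 0.1, 0.7]
finger_gap: 1.0
```

{"name": "play_rows", "arguments": {
  "moves": [
    {"delta_pos": [-1.5, -0.5, 3], "twist": 0},
    {"delta_pos": [-1.5, -0.5, 3], "twist": 0},
    {"delta_pos": [-1.5, -0.5, 3], "twist": 0}
  ]
}}

```text
time: 3.95
position: [462.1, -259.5, 122.0]
eef_rot: [179.9, -0.1, -0.4]
ft_force: [-0.3, -0.4, 0.1]
finger_gap: 1.0
```

{"name": "play_rows", "arguments": {
  "moves": [
    {"delta_pos": [0, 0, 0], "twist": 0},
    {"delta_pos": [0, 0, 0], "twist": 0},
    {"delta_pos": [0, 0, 0], "twist": 0},
    {"delta_pos": [0, 0, 0], "twist": 0},
    {"delta_pos": [0, 0, 0], "twist": 0}
  ],
  "fingers": 1,
  "force": 80
}}

```text
time: 4.45
position: [462.1, -259.5, 122.2]
eef_rot: [179.9, -0.1, -0.4]
ft_force: [-1.3, 0.9, 3.9]
finger_gap: 0.263
```

{"name": "play_rows", "arguments": {
  "moves": [
    {"delta_pos": [0, 0, 0], "twist": 0},
    {"delta_pos": [0, 0, 0], "twist": 0}
  ]
}}

```text
time: 4.65
position: [462.1, -259.5, 122.2]
eef_rot: [179.9, -0.1, -0.4]
ft_force: [0.0, 0.3, 2.8]
finger_gap: 0.26
```

Run:
```python
from h import *
st()
c=cap('wrist','w3.png')
```

```text
{'time': 4.65, 'position': [462.07, -259.49, 122.19], 'eef_rot': [179.92, -0.07, -0.39], 'ft_force': [0.03, 0.3, 2.85], 'finger_gap': 0.26, 'joints': [24.84, 31.19, -2.64, 111.96, 2.37, 36.8, -69.71]}
```

View pics/w3.png

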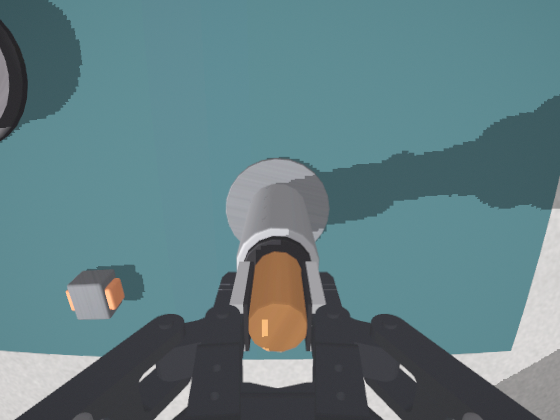

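{"name": "play_rows", "arguments": {
  "moves": [
    {"delta_pos": [0, 0, -15], "twist": 0},
    {"delta_pos": [0, 0, -40], "twist": 0},
    {"delta_pos": [0, 0, -80], "twist": 0},
    {"delta_pos": [0, 0, -115], "twist": 0},
    {"delta_pos": [0, 0, -120], "twist": 0}
  ]
}}

```text
time: 5.2
position: [463.2, -260.0, 245.9]
eef_rot: [179.8, -0.4, -0.4]
ft_force: [0.2, -0.6, -1.0]
finger_gap: 0.264
```

{"name": "play_rows", "arguments": {
  "moves": [
    {"delta_pos": [10, -25, 0], "twist": 0},
    {"delta_pos": [30, -60, 0], "twist": 0},
    {"delta_pos": [48, -100, 0], "twist": 0},
    {"delta_pos": [55, -120, 0], "twist": 0},
    {"delta_pos": [55, -120, 0], "twist": 0}
  ]
}}

```text
time: 5.7
position: [519.9, -136.9, 245.0]
eef_rot: [179.9, -0.3, -0.1]
ft_force: [0.2, -1.4, -0.7]
finger_gap: 0.261
```

Run:
```python
from h import *
st()
c=cap('wrist','w4.png'); P,uv=cloud(c)
A=near(P,[569,-24],60,62,80); print('rim',len(A),A.mean(0).round(1),circ(A,43.5),circ(A))
c=cap('scene','s4.png')
cv2.imwrite('pics/s4z.png',cv2.resize(c['pixels'][150:310,120:340],None,fx=3,fy=3,interpolation=cv2.INTER_CUBIC))
```

```text
{'time': 5.7, 'position': [519.92, -136.88, 245.02], 'eef_rot': [179.87, -0.33, -0.13], 'ft_force': [0.17, -1.39, -0.68], 'finger_gap': 0.26, 'joints': [12.28, 21.84, -5.11, 105.04, 2.5, 52.89, -84.09]}
rim 1492 [569.7 -17.8  67.9] (array([568.4, -22.4]), np.float64(0.91)) (array([568.4, -22.3,  43. ]), np.float64(0.82))
```

View pics/w4.png

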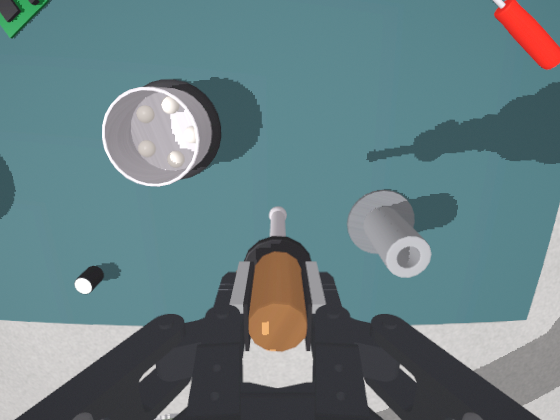

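View pics/s4z.png

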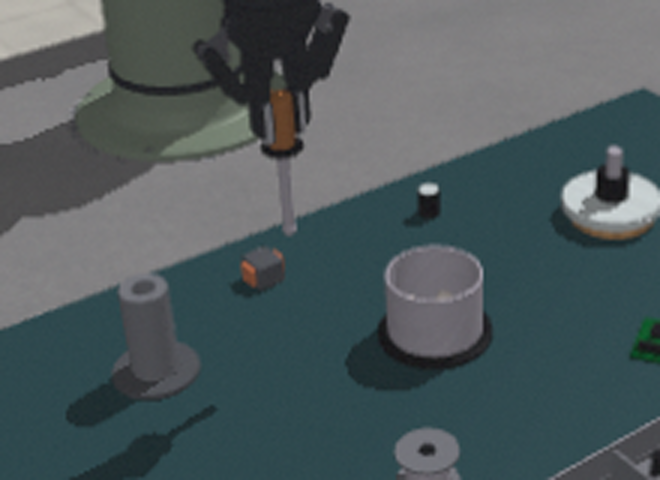

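```bash
cat >> h.py <<'E'
def beads(n,c):
    for i,d in enumerate(search_frame(n,'bead0_center')[:8]):
        b=np.array(d['bbox'])*[560,420,560,420]; uv=[[(b[0]+b[2])/2,(b[1]+b[3])/2]]
        v=ray(c,uv)@c['rotation'].T; o=np.array(c['origin']); t=(21-o[2])/v[0,2]
        print(n,'bead',round(d['score'],2),(o+t*v[0])[:2].round(0),b.round(0))
E
python3 - <<'E'
from h import *
c=cap('wrist'); P,uv=cloud(c)
A=near(P,[462,-259],40,90,100);print('standtop',len(A),A.mean(0).round(1),circ(A,16.5))
beads('wrist',c)
E
```

```text
standtop 1224 [ 462.3 -257.7   93.8] (array([ 462.1, -257.5]), np.float64(2.78))
wrist bead 0.62 [541. -27.] [164. 150. 175. 165.]
```

{"name": "play_rows", "arguments": {
  "moves": [
    {"delta_pos": [15, -35, 0], "twist": 0},
    {"delta_pos": [32, -75, 0], "twist": 0},
    {"delta_pos": [49, -110, 0], "twist": 0},
    {"delta_pos": [49.5, -114, 0], "twist": 0},
    {"delta_pos": [49.5, -114, 0], "twist": 0}
  ]
}}

```text
time: 6.4
position: [568.9, -27.8, 244.9]
eef_rot: [179.8, -0.3, -0.4]
ft_force: [0.1, -2.0, -1.2]
finger_gap: 0.259
```

Run:
```python
from h import *
st()
c=cap('wrist','w5.png')
uv=[(145,114),(170,105),(146,148),(176,157),(188,133)]
c2=dict(c);
```

```text
{'time': 6.4, 'position': [568.94, -27.83, 244.9], 'eef_rot': [179.77, -0.29, -0.45], 'ft_force': [0.09, -2.0, -1.2], 'finger_gap': 0.26, 'joints': [1.48, 24.79, -6.52, 100.29, 3.65, 54.85, -96.99]}
```

View pics/w5.png

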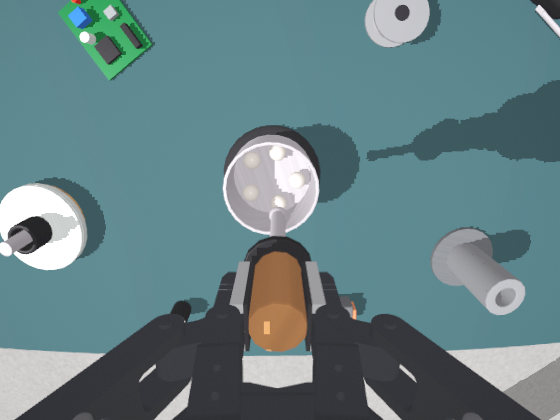

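Run:
```python
from h import *
o=st()
c=cap('wrist')
v=ray(c,[(253,159),(277,153),(250,192),(280,201),(297,180)])@c['rotation'].T
print((np.array(c['origin'])+v*((21-c['origin'][2])/v[:,2])[:,None]).round(1))
P,uv=cloud(c)
A=near(P,[569,-23],60,62,80); print(circ(A,43.5))
A=near(P,[511,248],14,62,90); print('stem',A[:,2].max(),A.mean(0))
```

```text
{'time': 6.45, 'position': [568.7, -29.01, 245.02], 'eef_rot': [179.74, -0.29, -0.53], 'ft_force': [0.2, -0.73, -0.54], 'finger_gap': 0.26, 'joints': [1.55, 24.76, -6.47, 100.32, 3.66, 54.85, -96.97]}
[[588.4  -3.8  21. ]
 [594.4 -29.1  21. ]
 [552.4   0.6  21. ]
 [541.8 -31.8  21. ]
 [565.2 -50.2  21. ]]
(array([568.6, -21.8]), np.float64(0.85))
stem 81.00452840672364 [513.79295088 248.00314072  74.14863413]
```

{"name": "play_rows", "arguments": {
  "moves": [
    {"delta_pos": [0, -4.5, 30], "twist": 0},
    {"delta_pos": [0, -4.5, 50], "twist": 0},
    {"delta_pos": [0, -4.5, 70], "twist": 0},
    {"delta_pos": [0, -4.5, 80], "twist": 0},
    {"delta_pos": [0, -4.5, 80], "twist": 0}
  ]
}}

```text
time: 7.0
position: [568.3, -26.6, 164.2]
eef_rot: [179.7, -0.2, -0.7]
ft_force: [-0.5, -0.5, -0.9]
finger_gap: 0.264
```

{"name": "play_rows", "arguments": {
  "moves": [
    {"delta_pos": [0.7, -3.4, 5], "twist": 0},
    {"delta_pos": [0.7, -3.4, 20], "twist": 0},
    {"delta_pos": [0.7, -3.4, 32], "twist": 0},
    {"delta_pos": [0.7, -3.4, 32], "twist": 0}
  ]
}}

```text
time: 7.4
position: [568.6, -23.5, 131.2]
eef_rot: [179.7, -0.1, -0.7]
ft_force: [-0.1, 0.4, -0.5]
finger_gap: 0.257
```

{"name": "play_rows", "arguments": {
  "moves": [
    {"delta_pos": [0.5, -13, 0], "twist": 0},
    {"delta_pos": [0.5, -22, 0], "twist": 0},
    {"delta_pos": [-9, -20, 0], "twist": 0},
    {"delta_pos": [-18, -13, 0], "twist": 0},
    {"delta_pos": [-22, -4, 0], "twist": 0}
  ]
}}

```text
time: 7.9
position: [546.6, -19.8, 131.9]
eef_rot: [179.7, -0.2, -0.6]
ft_force: [1.5, -0.1, -1.2]
finger_gap: 0.26
```

{"name": "play_rows", "arguments": {
  "moves": [
    {"delta_pos": [1.5, 11, 0], "twist": 0},
    {"delta_pos": [8, 20.5, 0], "twist": 0},
    {"delta_pos": [18.5, 25, 0], "twist": 0},
    {"delta_pos": [29.5, 24, 0], "twist": 0},
    {"delta_pos": [39, 17.5, 0], "twist": 0}
  ]
}}

```text
time: 8.4
position: [585.4, -38.1, 131.7]
eef_rot: [179.7, -0.1, -0.7]
ft_force: [-0.5, -0.4, -0.9]
finger_gap: 0.262
```

{"name": "play_rows", "arguments": {
  "moves": [
    {"delta_pos": [5, -11, 0], "twist": 0},
    {"delta_pos": [4, -22.5, 0], "twist": 0},
    {"delta_pos": [-2.5, -31.5, 0], "twist": 0},
    {"delta_pos": [-13, -36.5, 0], "twist": 0},
    {"delta_pos": [-24, -35.5, 0], "twist": 0}
  ]
}}

```text
time: 8.9
position: [560.5, -1.2, 131.5]
eef_rot: [179.7, -0.1, -0.6]
ft_force: [0.9, -0.4, -2.0]
finger_gap: 0.261
```

Run:
```python
from h import *
o=st()
c=cap('top','t6.png')
cv2.imwrite('pics/t6z.png',cv2.resize(c['pixels'][170:270,210:370],None,fx=5,fy=5,interpolation=cv2.INTER_CUBIC))
c=cap('wrist','w6.png')
```

```text
{'time': 8.9, 'position': [560.49, -1.24, 131.51], 'eef_rot': [179.71, -0.07, -0.64], 'ft_force': [0.91, -0.42, -2.02], 'finger_gap': 0.26, 'joints': [-1.79, 32.61, -5.97, 106.96, 5.4, 40.67, -101.55]}
```

View pics/w6.png

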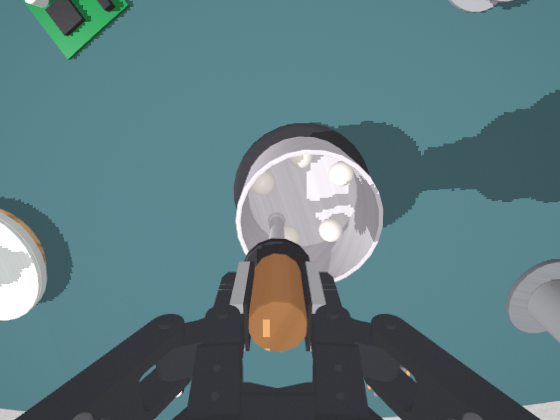

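{"name": "play_rows", "arguments": {
  "moves": [
    {"delta_pos": [-8.5, 8, 0], "twist": 0},
    {"delta_pos": [-13.5, 18, 0], "twist": 0},
    {"delta_pos": [-12.5, 29.5, 0], "twist": 0},
    {"delta_pos": [-6, 39, 0], "twist": 0},
    {"delta_pos": [4.5, 43.5, 0], "twist": 0}
  ]
}}

```text
time: 9.5
position: [564.5, -47.7, 132.3]
eef_rot: [179.7, -0.1, -0.8]
ft_force: [-0.3, -0.3, -0.9]
finger_gap: 0.258
```

{"name": "play_rows", "arguments": {
  "moves": [
    {"delta_pos": [12, -3.5, 0], "twist": 0},
    {"delta_pos": [21, -10.5, 0], "twist": 0},
    {"delta_pos": [26, -20.5, 0], "twist": 0},
    {"delta_pos": [25, -32, 0], "twist": 0},
    {"delta_pos": [18.5, -41, 0], "twist": 0}
  ]
}}

```text
time: 10.0
position: [583.5, -5.5, 132.0]
eef_rot: [179.7, -0.1, -0.7]
ft_force: [-0.2, -3.5, 0.2]
finger_gap: 0.262
```

Back to the centre, then look.

{"name": "play_rows", "arguments": {
  "moves": [
    {"delta_pos": [-7, 8, 0], "twist": 0},
    {"delta_pos": [-14.5, 17.5, 0], "twist": 0},
    {"delta_pos": [-14.5, 17.5, 0], "twist": 0},
    {"delta_pos": [-14.5, 17.5, 0], "twist": 0}
  ]
}}

```text
time: 10.4
position: [568.7, -23.8, 132.3]
eef_rot: [179.7, -0.1, -0.8]
ft_force: [0.5, -0.3, -0.6]
finger_gap: 0.26
```

Run:
```python
from h import *
o=st()
c=cap('top','t7.png')
cv2.imwrite('pics/t7z.png',np.hstack([cv2.resize(cv2.imread(f)[180:260,240:330],None,fx=4,fy=4,interpolation=cv2.INTER_CUBIC) for f in('pics/top0.png','pics/t7.png')]))
c=cap('wrist','w7.png')
```

```text
{'time': 10.4, 'position': [568.72, -23.75, 132.33], 'eef_rot': [179.68, -0.13, -0.81], 'ft_force': [0.48, -0.26, -0.57], 'finger_gap': 0.26, 'joints': [0.47, 33.16, -5.89, 105.67, 5.37, 41.34, -99.31]}
```

View pics/w7.png

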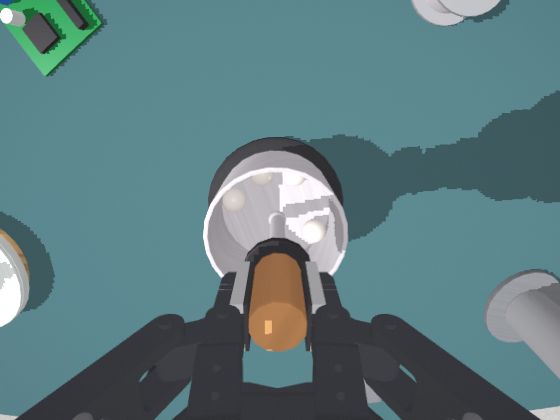

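View pics/t7z.png

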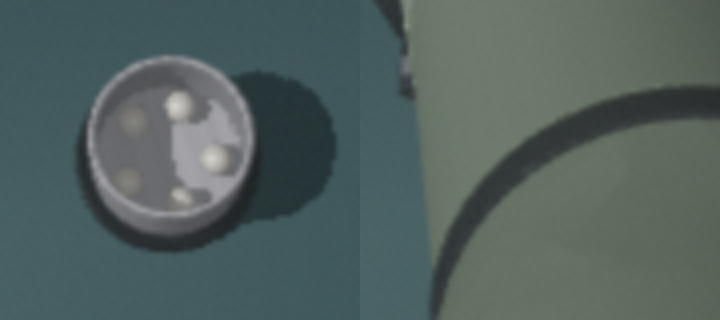

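{"name": "play_rows", "arguments": {
  "moves": [
    {"delta_pos": [0, 0, -20], "twist": 0},
    {"delta_pos": [0, 0, -50], "twist": 0},
    {"delta_pos": [0, 0, -90], "twist": 0},
    {"delta_pos": [0, 0, -112], "twist": -0.8},
    {"delta_pos": [0, 0, -112], "twist": -0.8}
  ]
}}

```text
time: 11.0
position: [570.2, -22.2, 247.3]
eef_rot: [179.7, -0.4, 0.1]
ft_force: [0.1, -0.5, -1.0]
finger_gap: 0.262
```

Run:
```python
from h import *
o=st()
c=cap('wrist','w8.png')
```

```text
{'time': 11.0, 'position': [570.25, -22.22, 247.27], 'eef_rot': [179.72, -0.41, 0.07], 'ft_force': [0.15, -0.48, -0.97], 'finger_gap': 0.26, 'joints': [1.01, 24.68, -6.68, 100.08, 3.79, 55.06, -97.16]}
```

View pics/w8.png

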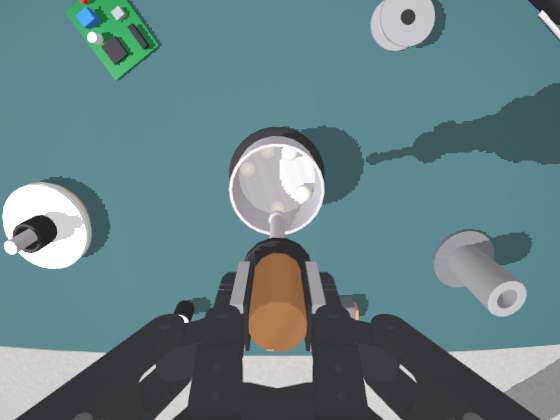

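Run:
```python
from h import *
from scipy.optimize import linear_sum_assignment as L
c=cap('wrist')
v=ray(c,[(248,170),(268,151),(289,153),(303,194),(277,207)])@c['rotation'].T
b=(np.array(c['origin'])+v*((21-c['origin'][2])/v[:,2])[:,None])[:,:2]
a=np.array([[588.4,-3.8],[594.4,-29.1],[552.4,.6],[541.8,-31.8],[565.2,-50.2]])
print(b.round(1),np.hypot(*(b-[569,-23]).T)); D=np.hypot(*(a[:,None]-b[None]).transpose(2,0,1)); i,j=L(D**2); print(j,D[i,j])
st()
```

```text
[[577.    8.6]
 [597.2 -12.8]
 [595.1 -34.8]
 [550.4 -50.5]
 [535.6 -22.2]] [32.55180332 29.94975251 28.60788956 33.16169283 33.42736648]
[1 2 0 4 3] [12.59539684  5.71363583 25.86040123 11.40626771 14.7651419 ]
{'time': 11.1, 'position': [568.84, -22.34, 244.06], 'eef_rot': [179.7, -0.15, 0.04], 'ft_force': [0.2, -0.05, -1.04], 'finger_gap': 0.26, 'joints': [1.0, 24.88, -6.67, 100.28, 3.8, 54.93, -97.2]}
```

{"name": "play_rows", "arguments": {
  "moves": [
    {"delta_pos": [0, 0.7, 40], "twist": 0},
    {"delta_pos": [0, 0.7, 75], "twist": 0},
    {"delta_pos": [0, 0.7, 100], "twist": 0},
    {"delta_pos": [0, 0.7, 112], "twist": 0},
    {"delta_pos": [0, 0.7, 113], "twist": 0}
  ]
}}

```text
time: 11.6
position: [568.2, -23.6, 129.2]
eef_rot: [179.7, 0.0, 0.0]
ft_force: [-0.0, -0.5, 0.1]
finger_gap: 0.261
```

{"name": "play_rows", "arguments": {
  "moves": [
    {"delta_pos": [3.5, 11, -2], "twist": 0},
    {"delta_pos": [6.5, 21, -2], "twist": 0},
    {"delta_pos": [16, 15.5, -2], "twist": 0},
    {"delta_pos": [22, 5.5, -2], "twist": 0},
    {"delta_pos": [22, -6, -2], "twist": 0}
  ]
}}

```text
time: 12.1
position: [591.0, -16.7, 131.5]
eef_rot: [179.7, -0.0, 0.0]
ft_force: [-3.0, -1.3, -0.1]
finger_gap: 0.259
```

{"name": "play_rows", "arguments": {
  "moves": [
    {"delta_pos": [-6.5, -9, 0], "twist": 0},
    {"delta_pos": [-16.5, -15, 0], "twist": 0},
    {"delta_pos": [-26, -15, 0], "twist": 0},
    {"delta_pos": [-33, -12.5, 0], "twist": 0},
    {"delta_pos": [-33, -12.5, 0], "twist": 0}
  ]
}}

```text
time: 12.6
position: [557.0, -4.3, 131.7]
eef_rot: [179.7, 0.0, 0.0]
ft_force: [0.4, 0.0, -0.7]
finger_gap: 0.262
```

{"name": "play_rows", "arguments": {
  "moves": [
    {"delta_pos": [5, 9, 0], "twist": 0},
    {"delta_pos": [11, 19, 0], "twist": 0},
    {"delta_pos": [11, 19, -20], "twist": 0},
    {"delta_pos": [11, 19, -60], "twist": 0},
    {"delta_pos": [11, 19, -105], "twist": 0}
  ]
}}

```text
time: 13.1
position: [568.1, -23.9, 237.2]
eef_rot: [179.7, 0.1, -0.0]
ft_force: [1.0, -0.2, -0.1]
finger_gap: 0.261
```

Run:
```python
from h import *
o=st()
c=cap('wrist','w9.png')
```

```text
{'time': 13.1, 'position': [568.1, -23.9, 237.2], 'eef_rot': [179.72, 0.13, -0.03], 'ft_force': [0.97, -0.17, -0.06], 'finger_gap': 0.26, 'joints': [1.17, 25.4, -6.69, 100.57, 3.85, 54.39, -97.16]}
```

View pics/w9.png

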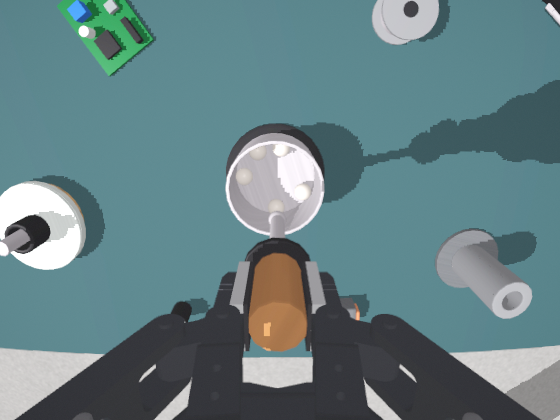

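Run:
```python
from h import *
o=st()
c=cap('wrist'); z=c['range_z']
for u,v in [(277,214),(277,218),(277,222),(277,230),(277,236)]:
    print((u,v),z[v,u],pts(c,[(u,v)],[z[v,u]]).round(1))
print(proj(c,[[568,-24,237.2-112.2],[568,-24,237.2-112.2+6.5],[568,-24,160]]).round(1))
c=cap('scene','s9.png')
cv2.imwrite('pics/s9z.png',cv2.resize(c['pixels'][130:290,180:360],None,fx=4,fy=4,interpolation=cv2.INTER_CUBIC))
print(proj(c,[[568,-24,237.2-112.2],[568,-24,240]]).round(1))
```

```text
{'time': 13.15, 'position': [570.97, -23.79, 245.05], 'eef_rot': [179.74, -0.43, -0.05], 'ft_force': [2.64, -0.62, 9.3], 'finger_gap': 0.26, 'joints': [1.18, 24.88, -6.69, 100.12, 3.81, 54.8, -97.12]}
(277, 214) 245.77562 [[572.2 -23.3 141.6]]
(277, 218) 237.42903 [[572.3 -23.2 150.4]]
(277, 222) 228.36195 [[572.9 -23.2 159.8]]
(277, 230) 215.84251 [[572.5 -23.2 173.1]]
(277, 236) 205.74858 [[572.8 -23.1 183.6]]
[[277.9 212. ]
 [277.9 214.8]
 [278.2 228.8]]
[[263.4 223.8]
 [262.4 185.6]]
```

View pics/s9z.png

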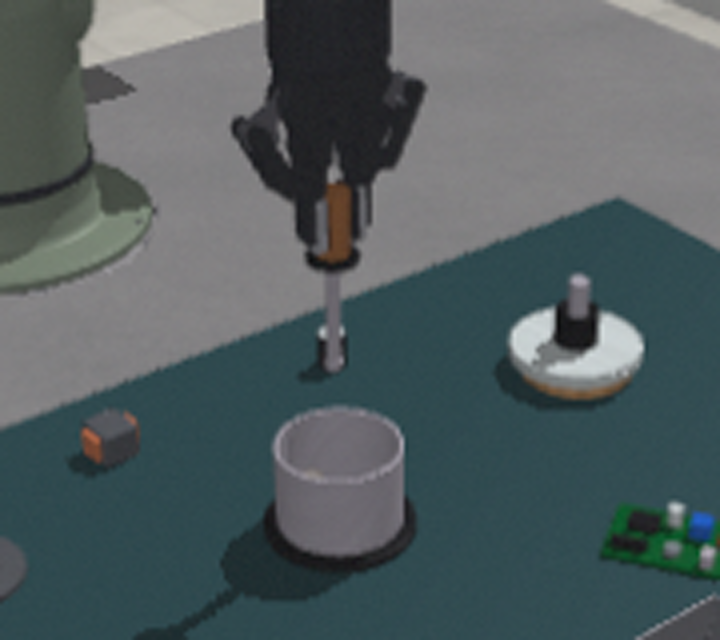

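{"name": "play_rows", "arguments": {
  "moves": [
    {"delta_pos": [-2, 0, 30], "twist": 0},
    {"delta_pos": [-2, -0.5, 70], "twist": 0},
    {"delta_pos": [-2, -0.5, 100], "twist": 0},
    {"delta_pos": [-2, -0.5, 113], "twist": 0},
    {"delta_pos": [-2, -0.5, 113], "twist": 0}
  ]
}}

```text
time: 13.75
position: [568.2, -24.4, 124.7]
eef_rot: [179.7, -0.1, -0.1]
ft_force: [-0.5, 0.1, -0.8]
finger_gap: 0.267
```

{"name": "play_rows", "arguments": {
  "moves": [
    {"delta_pos": [0, 0, -5], "twist": 0},
    {"delta_pos": [6, 9, -5], "twist": 0},
    {"delta_pos": [12, 18, -5], "twist": 0},
    {"delta_pos": [18, 12, -5], "twist": 0},
    {"delta_pos": [21, 7, -5], "twist": 0}
  ]
}}

```text
time: 14.25
position: [590.0, -31.6, 130.0]
eef_rot: [179.7, -0.2, -0.1]
ft_force: [-0.0, 0.6, 0.0]
finger_gap: 0.258
```

{"name": "play_rows", "arguments": {
  "moves": [
    {"delta_pos": [1, -6, 0], "twist": 0},
    {"delta_pos": [2, -12, 0], "twist": 0},
    {"delta_pos": [0, -19, 0], "twist": 0},
    {"delta_pos": [-3, -24, 0], "twist": 0},
    {"delta_pos": [-3, -24, 0], "twist": 0}
  ]
}}

```text
time: 14.75
position: [586.3, -6.7, 129.8]
eef_rot: [179.7, -0.1, -0.1]
ft_force: [-1.4, 0.0, 0.5]
finger_gap: 0.259
```

Run:
```python
from h import *
o=st()
c=cap('wrist','w10.png')
```

```text
{'time': 14.75, 'position': [586.25, -6.71, 129.85], 'eef_rot': [179.72, -0.13, -0.06], 'ft_force': [-1.37, 0.0, 0.51], 'finger_gap': 0.26, 'joints': [-1.05, 34.64, -6.03, 103.12, 5.51, 42.42, -100.14]}
```

View pics/w10.png

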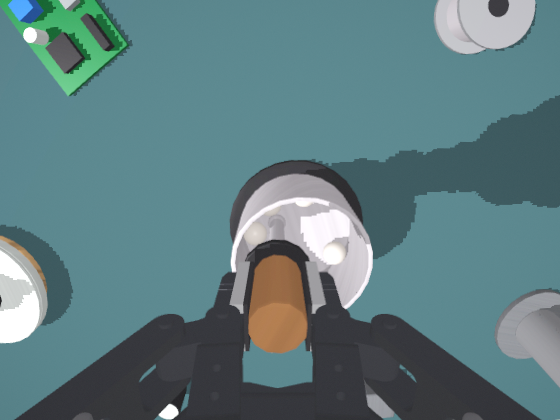

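{"name": "play_rows", "arguments": {
  "moves": [
    {"delta_pos": [-11.5, -4.5, 0], "twist": 0},
    {"delta_pos": [-23, -4.5, 0], "twist": 0},
    {"delta_pos": [-33, 1, 0], "twist": 0},
    {"delta_pos": [-38.5, 11, 0], "twist": 0},
    {"delta_pos": [-38.5, 22.5, 0], "twist": 0}
  ]
}}

```text
time: 15.3
position: [549.1, -30.0, 130.6]
eef_rot: [179.8, -0.3, -0.1]
ft_force: [7.3, 4.6, 3.0]
finger_gap: 0.264
```

{"name": "play_rows", "arguments": {
  "moves": [
    {"delta_pos": [5.5, 10, 0], "twist": 0},
    {"delta_pos": [16, 14.5, 0], "twist": 0},
    {"delta_pos": [19.5, 3, 0], "twist": 0},
    {"delta_pos": [19.5, -7, 0], "twist": 0},
    {"delta_pos": [19.5, -7, -10], "twist": 0}
  ]
}}

```text
time: 15.8
position: [567.4, -21.3, 139.8]
eef_rot: [179.8, -0.2, 0.1]
ft_force: [-0.1, 0.2, -0.6]
finger_gap: 0.262
```

{"name": "play_rows", "arguments": {
  "moves": [
    {"delta_pos": [0, 0, -30], "twist": 0},
    {"delta_pos": [0, 0, -70], "twist": 0},
    {"delta_pos": [0, 0, -100], "twist": 0},
    {"delta_pos": [0, 0, -105], "twist": 0},
    {"delta_pos": [0, 0, -105], "twist": 0}
  ]
}}

```text
time: 16.3
position: [567.1, -21.0, 245.9]
eef_rot: [179.8, -0.3, 0.1]
ft_force: [0.5, 0.2, -2.3]
finger_gap: 0.261
```

Run:
```python
from h import *
o=st()
c=cap('wrist','w11.png');st()
c=cap('scene')
cv2.imwrite('pics/s11z.png',cv2.resize(c['pixels'][130:290,180:360],None,fx=4,fy=4,interpolation=cv2.INTER_CUBIC))
```

```text
{'time': 16.3, 'position': [567.09, -21.0, 245.94], 'eef_rot': [179.77, -0.25, 0.07], 'ft_force': [0.48, 0.17, -2.29], 'finger_gap': 0.26, 'joints': [0.99, 24.56, -6.8, 100.51, 3.76, 54.92, -97.28]}
{'time': 16.35, 'position': [566.66, -20.98, 244.74], 'eef_rot': [179.76, -0.15, 0.08], 'ft_force': [0.38, -0.01, -1.68], 'finger_gap': 0.26, 'joints': [0.99, 24.64, -6.8, 100.56, 3.77, 54.88, -97.28]}
```

View pics/w11.png

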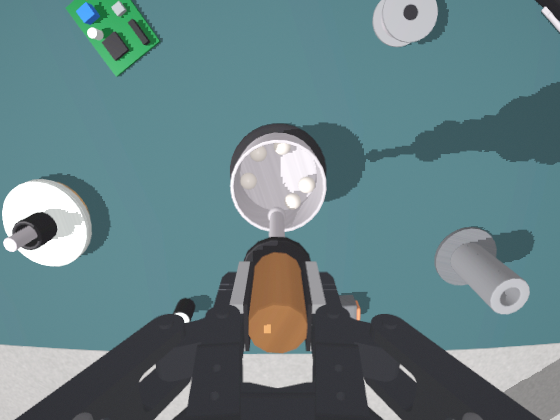

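View pics/s11z.png

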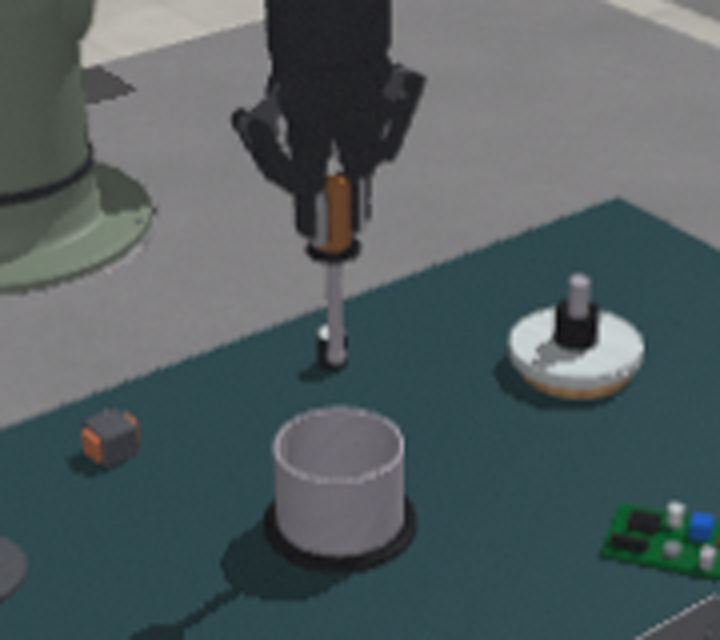

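Run:
```python
from h import *
st()
for n in('scene','wrist'):
    c=cap(n); P,_=cloud(c)
    A=near(P,[567,-22],25,128,205)
    for a in range(128,200,12):
        B=A[(A[:,2]>a)&(A[:,2]<a+12)]
        if len(B)>2: print(n,a,len(B),B.mean(0).round(1))
st()
```

```text
{'time': 16.4, 'position': [566.44, -20.97, 244.05], 'eef_rot': [179.77, -0.09, 0.07], 'ft_force': [-0.29, 0.04, -1.74], 'finger_gap': 0.26, 'joints': [1.0, 24.7, -6.81, 100.58, 3.76, 54.86, -97.29]}
scene 128 8 [569.2 -23.6 137.3]
scene 140 18 [568.2 -23.1 146. ]
scene 152 15 [568.3 -22.6 158.6]
scene 164 13 [568.4 -22.8 169.4]
scene 176 18 [569.  -22.4 181.4]
scene 188 16 [568.4 -22.  193.7]
wrist 128 34 [569.3 -20.  138.8]
wrist 140 123 [568.9 -19.9 144.5]
wrist 152 85 [569.2 -19.9 158.3]
wrist 164 103 [569.2 -20.1 170.2]
wrist 176 101 [569.4 -19.9 181.3]
{'time': 16.5, 'position': [566.51, -20.92, 243.7], 'eef_rot': [179.77, -0.05, 0.08], 'ft_force': [-0.99, -0.5, -1.28], 'finger_gap': 0.26, 'joints': [1.0, 24.74, -6.81, 100.57, 3.76, 54.87, -97.29]}
```

{"name": "play_rows", "arguments": {
  "moves": [
    {"delta_pos": [-15, 35, 0], "twist": 0},
    {"delta_pos": [-35, 80, 0], "twist": 0},
    {"delta_pos": [-55, 125, 0], "twist": 0},
    {"delta_pos": [-75, 170, 0], "twist": 0},
    {"delta_pos": [-92, 210, 0], "twist": 0}
  ]
}}

```text
time: 17.0
position: [473.0, -233.0, 243.7]
eef_rot: [179.8, 0.0, 0.0]
ft_force: [1.0, -0.4, -1.5]
finger_gap: 0.262
```

{"name": "play_rows", "arguments": {
  "moves": [
    {"delta_pos": [-11, 21, 0], "twist": 0},
    {"delta_pos": [-11, 21, 0], "twist": 0},
    {"delta_pos": [-11, 21, 0], "twist": 0},
    {"delta_pos": [-11, 21, 0], "twist": 0}
  ]
}}

```text
time: 17.4
position: [462.4, -252.9, 243.3]
eef_rot: [179.8, 0.1, 0.1]
ft_force: [-0.2, 0.3, -1.3]
finger_gap: 0.261
```

{"name": "play_rows", "arguments": {
  "moves": [
    {"delta_pos": [-0.3, 6, 0], "twist": 0},
    {"delta_pos": [-0.3, 6, 5], "twist": 0},
    {"delta_pos": [-0.3, 6, 15], "twist": 0},
    {"delta_pos": [-0.3, 6, 15], "twist": 0}
  ]
}}

```text
time: 17.8
position: [461.5, -258.5, 226.7]
eef_rot: [179.9, 0.2, 0.1]
ft_force: [-0.9, 0.5, -1.0]
finger_gap: 0.266
```

Run:
```python
from h import *
st()
c=cap('wrist','w12.png'); P,_=cloud(c)
A=near(P,[462,-259],24,90,100); print('top',len(A),A.mean(0).round(1),circ(A,16.5))
A=near(P,[462,-259],20,110,185); print('rod',len(A),A.mean(0).round(1), A[:,2].min())
c=cap('scene'); 
cv2.imwrite('pics/s12z.png',cv2.resize(c['pixels'][170:300,110:250],None,fx=4,fy=4,interpolation=cv2.INTER_CUBIC));P,_=cloud(c)
A=near(P,[462,-259],16,108,200); print('rod',len(A),A.mean(0).round(1), A[:,2].min())
```

```text
{'time': 17.8, 'position': [461.54, -258.47, 226.71], 'eef_rot': [179.88, 0.19, 0.14], 'ft_force': [-0.9, 0.49, -1.04], 'finger_gap': 0.27, 'joints': [24.99, 22.53, -2.97, 107.13, 1.71, 50.51, -68.7]}
top 1442 [ 464.4 -259.1   94. ] (array([ 461.5, -258.8]), np.float64(2.71))
rod 447 [ 464.  -257.3  144. ] 118.7865657749268
rod 101 [ 463.9 -259.5  156. ] 118.97596999784128
```

View pics/w12.png

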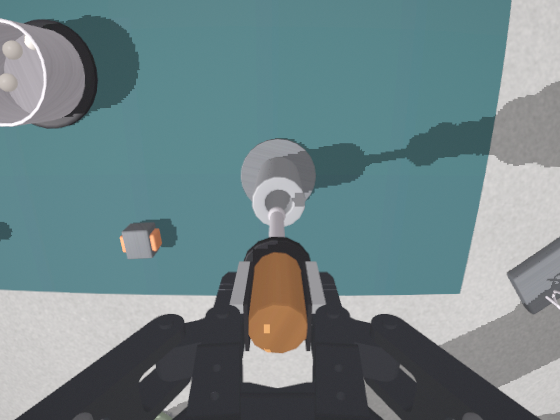

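View pics/s12z.png

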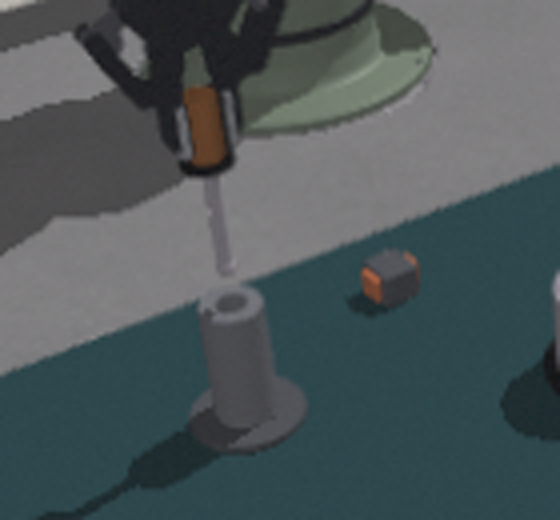

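{"name": "play_rows", "arguments": {
  "moves": [
    {"delta_pos": [0.7, 1, 5], "twist": 0},
    {"delta_pos": [0.7, 1, 15], "twist": 0},
    {"delta_pos": [0.7, 1, 28], "twist": 0},
    {"delta_pos": [0.7, 1, 40], "twist": 0},
    {"delta_pos": [0.7, 1, 50], "twist": 0}
  ]
}}

```text
time: 18.4
position: [462.2, -259.7, 176.4]
eef_rot: [179.9, 0.2, 0.1]
ft_force: [-0.2, -0.6, -0.7]
finger_gap: 0.263
```

Tip is 30 mm in the bore, no contact force. Continue to near-seating.

{"name": "play_rows", "arguments": {
  "moves": [
    {"delta_pos": [0, 0, 10], "twist": 0},
    {"delta_pos": [0, 0, 24], "twist": 0},
    {"delta_pos": [0, 0, 38], "twist": 0},
    {"delta_pos": [0, 0, 49], "twist": 0},
    {"delta_pos": [0, 0, 51], "twist": 0}
  ]
}}

```text
time: 18.9
position: [461.5, -259.6, 124.0]
eef_rot: [179.9, 0.3, 0.1]
ft_force: [-1.0, -0.3, -1.1]
finger_gap: 0.264
```

{"name": "play_rows", "arguments": {
  "moves": [
    {"delta_pos": [0, 0, 0], "twist": 0},
    {"delta_pos": [0, 0, 0], "twist": 0}
  ]
}}

```text
time: 19.1
position: [461.6, -259.6, 124.2]
eef_rot: [179.9, 0.3, 0.1]
ft_force: [0.2, -0.8, -1.0]
finger_gap: 0.261
```

{"name": "play_rows", "arguments": {
  "moves": [
    {"delta_pos": [0, 0, 1], "twist": 0},
    {"delta_pos": [0, 0, 2], "twist": 0},
    {"delta_pos": [0, 0, 2.3], "twist": 0},
    {"delta_pos": [0, 0, 2.3], "twist": 0}
  ]
}}

```text
time: 19.5
position: [461.7, -259.6, 122.0]
eef_rot: [179.9, 0.2, 0.1]
ft_force: [0.2, -0.1, -1.9]
finger_gap: 0.258
```

{"name": "play_rows", "arguments": {
  "moves": [
    {"delta_pos": [0, 0, 0.7], "twist": 0},
    {"delta_pos": [0, 0, 1.2], "twist": 0},
    {"delta_pos": [0, 0, 1.2], "twist": 0}
  ]
}}

```text
time: 19.8
position: [461.7, -259.7, 121.2]
eef_rot: [179.9, 0.2, 0.1]
ft_force: [-3.0, 2.9, 9.7]
finger_gap: 0.256
```

{"name": "play_rows", "arguments": {
  "moves": [
    {"delta_pos": [0, 0, -0.5], "twist": 0},
    {"delta_pos": [0, 0, -0.5], "twist": 0},
    {"delta_pos": [0, 0, -0.5], "twist": 0},
    {"delta_pos": [0, 0, -0.5], "twist": 0},
    {"delta_pos": [0, 0, -0.5], "twist": 0}
  ],
  "fingers": 0
}}

```text
time: 20.3
position: [461.7, -259.6, 121.7]
eef_rot: [179.9, 0.2, 0.1]
ft_force: [0.3, -0.4, -0.3]
finger_gap: 1.002
```

{"name": "play_rows", "arguments": {
  "moves": [
    {"delta_pos": [0, 0, 0], "twist": 0},
    {"delta_pos": [0, 0, -20], "twist": 0},
    {"delta_pos": [0, 0, -60], "twist": 0},
    {"delta_pos": [0, 0, -100], "twist": 0},
    {"delta_pos": [0, 0, -130], "twist": 0}
  ]
}}

```text
time: 20.8
position: [462.5, -259.6, 254.0]
eef_rot: [179.9, 0.2, 0.1]
ft_force: [1.1, -1.0, -0.2]
finger_gap: 1.002
```

Run:
```python
from h import *
st()
c=cap('wrist','w13.png'); P,_=cloud(c)
A=near(P,[462,-260],40,140,155);print('handletop',len(A),A.mean(0).round(1))
c=cap('scene'); 
cv2.imwrite('pics/s13z.png',cv2.resize(c['pixels'][170:300,110:250],None,fx=4,fy=4,interpolation=cv2.INTER_CUBIC))
```

```text
{'time': 20.8, 'position': [462.46, -259.55, 254.03], 'eef_rot': [179.87, 0.15, 0.12], 'ft_force': [1.09, -0.96, -0.15], 'finger_gap': 1.0, 'joints': [25.06, 20.74, -2.94, 105.26, 1.51, 54.13, -68.46]}
handletop 745 [ 461.4 -259.   144.1]
```

View pics/s13z.png

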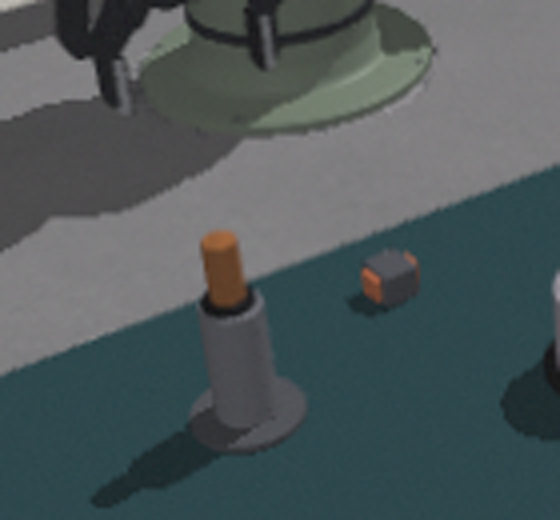

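View pics/w13.png

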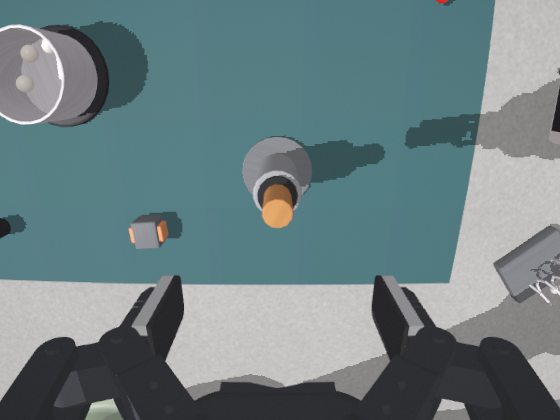

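{"name": "play_rows", "arguments": {
  "moves": [
    {"delta_pos": [0, -35, 0], "twist": 0},
    {"delta_pos": [5, -80, 0], "twist": 0},
    {"delta_pos": [10, -130, 0], "twist": 0},
    {"delta_pos": [15, -180, 0], "twist": 0},
    {"delta_pos": [20, -230, 0], "twist": 0}
  ]
}}

```text
time: 21.4
position: [482.7, -29.0, 254.1]
eef_rot: [179.8, -0.1, 0.1]
ft_force: [1.5, -0.3, -0.6]
finger_gap: 0.998
```

{"name": "play_rows", "arguments": {
  "moves": [
    {"delta_pos": [5, -50, 0], "twist": 0},
    {"delta_pos": [10, -100, 0], "twist": 0},
    {"delta_pos": [15, -150, 0], "twist": 0},
    {"delta_pos": [20, -200, 0], "twist": 0},
    {"delta_pos": [25, -245, 0], "twist": 0}
  ]
}}

```text
time: 21.9
position: [506.9, 218.2, 252.5]
eef_rot: [179.8, -0.0, 0.1]
ft_force: [1.3, 0.0, 1.1]
finger_gap: 1.002
```

{"name": "play_rows", "arguments": {
  "moves": [
    {"delta_pos": [4, -29, 10], "twist": 0},
    {"delta_pos": [4, -29, 20], "twist": 0},
    {"delta_pos": [4, -29, 20], "twist": 0},
    {"delta_pos": [4, -29, 20], "twist": 0}
  ]
}}

```text
time: 22.3
position: [510.8, 246.0, 232.0]
eef_rot: [179.7, 0.0, 0.1]
ft_force: [0.2, 0.0, -0.2]
finger_gap: 1.003
```

Run:
```python
from h import *
st()
c=cap('wrist','w14.png'); P,_=cloud(c)
A=near(P,[511,248],25,77,90);print('stemtop',len(A),A.mean(0).round(1),circ(A))
A=near(P,[511,248],30,48,60);print('collartop',len(A),A.mean(0).round(1),circ(A))
A=near(P,[511,248],70,18,34);print('disc',len(A),np.median(A,0).round(1));
E=A[np.hypot(*(A[:,:2]-[511,248]).T)>45];print(len(E),circ(E))
for l in('inner_grip','outer_grip'):
    for d in cut_out('wrist',l)[:1]:
        Q,_=cloud(c,d['mask']);print(l,d['score'],(np.array(d['bbox'])*[560,420,560,420]).round(),Q.mean(0).round(1))
```

```text
{'time': 22.3, 'position': [510.83, 246.04, 232.04], 'eef_rot': [179.71, 0.01, 0.05], 'ft_force': [0.18, 0.03, -0.21], 'finger_gap': 1.0, 'joints': [-21.89, 25.96, -13.63, 100.83, 7.59, 54.27, -128.61]}
stemtop 251 [512.2 251.7  79.2] (array([512.2, 251.7,   5.4]), np.float64(1.54))
collartop 556 [513.5 252.   52.8] (array([510.8, 251.9,  15.4]), np.float64(1.71))
disc 7184 [517.6 252.1  23.3]
2377 (array([511.3, 250.1,  49.3]), np.float64(2.32))
inner_grip 0.91 [260. 173. 286. 199.] [513.9 251.8  62. ]
outer_grip 0.56 [224. 126. 325. 228.] [515.  251.8  25.6]
```

View pics/w14.png

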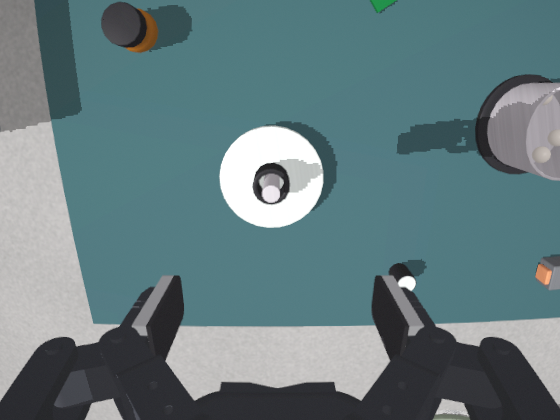

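{"name": "play_rows", "arguments": {
  "moves": [
    {"delta_pos": [0.7, -5.5, 30], "twist": 0},
    {"delta_pos": [0.7, -5.5, 70], "twist": 0},
    {"delta_pos": [0.7, -5.5, 110], "twist": 0},
    {"delta_pos": [0.7, -5.5, 130], "twist": 0},
    {"delta_pos": [0.7, -5.5, 130], "twist": 0}
  ]
}}

```text
time: 22.95
position: [511.1, 250.0, 100.8]
eef_rot: [179.6, 0.1, -0.0]
ft_force: [-0.3, -0.6, 1.1]
finger_gap: 0.999
```

Run:
```python
from h import *
c=cap('wrist','w15.png'); P,_=cloud(c);st()
A=near(P,[511,250],25,77,90);print('stemtop',len(A),A.mean(0).round(1),circ(A))
A=near(P,[511,250],30,50,58);print('collartop',len(A),A.mean(0).round(1),circ(A))
```

```text
{'time': 23.0, 'position': [511.93, 250.63, 102.66], 'eef_rot': [179.72, -0.0, 0.0], 'ft_force': [0.45, 0.4, 0.02], 'finger_gap': 1.0, 'joints': [-23.81, 36.14, -11.76, 105.98, 11.35, 39.16, -132.22]}
stemtop 685 [513.  251.7  79.1] (array([512.9, 251.6,   5.4]), np.float64(1.53))
collartop 1279 [516.1 252.   53.1] (array([511.2, 252. ,  15.2]), np.float64(1.95))
```

View pics/w15.png

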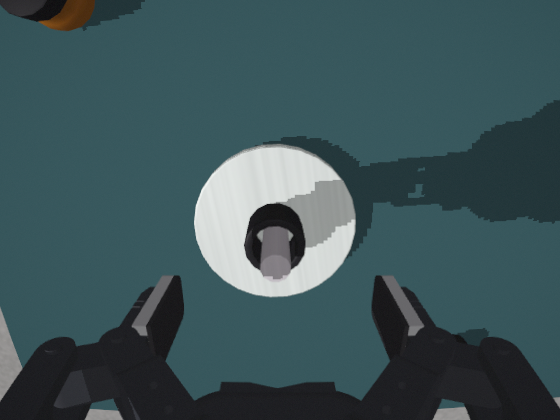

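{"name": "play_rows", "arguments": {
  "moves": [
    {"delta_pos": [0.5, -1, 10], "twist": 0},
    {"delta_pos": [0.5, -1, 20], "twist": 0},
    {"delta_pos": [0.5, -1, 28], "twist": 0},
    {"delta_pos": [0.5, -1, 30], "twist": 0},
    {"delta_pos": [0.5, -1, 30], "twist": 0}
  ]
}}

```text
time: 23.5
position: [512.3, 251.5, 72.4]
eef_rot: [179.7, 0.0, 0.0]
ft_force: [-0.2, -0.7, -0.0]
finger_gap: 0.999
```

{"name": "play_rows", "arguments": {
  "moves": [
    {"delta_pos": [0, 0, 0], "twist": 0}
  ]
}}

```text
time: 23.6
position: [512.5, 251.5, 72.7]
eef_rot: [179.7, 0.0, 0.0]
ft_force: [1.1, 1.1, 0.2]
finger_gap: 0.999
```

{"name": "play_rows", "arguments": {
  "moves": [
    {"delta_pos": [0, 0, 0], "twist": 0},
    {"delta_pos": [0, 0, 0], "twist": 0},
    {"delta_pos": [0, 0, 0], "twist": 0},
    {"delta_pos": [0, 0, 0], "twist": 0},
    {"delta_pos": [0, 0, 0], "twist": 0}
  ],
  "fingers": 1,
  "force": 80
}}

```text
time: 24.1
position: [512.6, 251.4, 72.8]
eef_rot: [179.7, -0.0, -0.0]
ft_force: [-1.8, -7.0, 15.2]
finger_gap: 0.152
```

{"name": "play_rows", "arguments": {
  "moves": [
    {"delta_pos": [0, 0, 0], "twist": 0},
    {"delta_pos": [0, 0, 0], "twist": 0}
  ]
}}

```text
time: 24.3
position: [512.6, 251.3, 72.9]
eef_rot: [179.7, -0.0, -0.0]
ft_force: [-0.4, -2.0, 3.8]
finger_gap: 0.154
```

Run:
```python
from h import *
c=cap('wrist','w16.png'); P,_=cloud(c);st()
c=cap('scene','s16.png')
cv2.imwrite('pics/s16z.png',cv2.resize(c['pixels'][150:250,260:400],None,fx=5,fy=5,interpolation=cv2.INTER_CUBIC))
```

```text
{'time': 24.35, 'position': [512.54, 251.31, 72.87], 'eef_rot': [179.7, -0.0, -0.01], 'ft_force': [-1.19, -1.71, 3.87], 'finger_gap': 0.15, 'joints': [-24.39, 38.86, -11.03, 106.53, 12.25, 35.92, -133.03]}
```

View pics/w16.png

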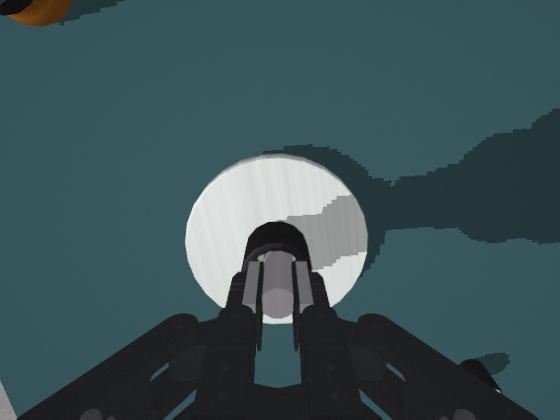

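View pics/s16z.png

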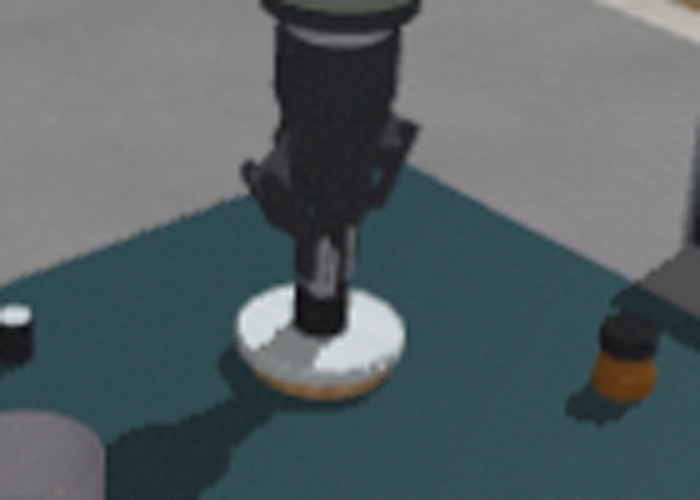

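{"name": "play_rows", "arguments": {
  "moves": [
    {"delta_pos": [0, 0, -3], "twist": 0},
    {"delta_pos": [0, 0, -10], "twist": 0},
    {"delta_pos": [0, 0, -25], "twist": 0},
    {"delta_pos": [0, 0, -45], "twist": 0},
    {"delta_pos": [0, 0, -70], "twist": 0}
  ]
}}

```text
time: 24.9
position: [512.2, 251.6, 144.2]
eef_rot: [179.7, 0.0, 0.0]
ft_force: [0.2, -0.2, -2.6]
finger_gap: 0.15
```

{"name": "play_rows", "arguments": {
  "moves": [
    {"delta_pos": [0, 0, -20], "twist": 0},
    {"delta_pos": [0, 0, -45], "twist": 0},
    {"delta_pos": [0, 0, -45], "twist": 0},
    {"delta_pos": [0, 0, -45], "twist": 0}
  ]
}}

```text
time: 25.3
position: [512.3, 251.8, 189.8]
eef_rot: [179.7, -0.0, -0.0]
ft_force: [0.8, -1.3, -3.5]
finger_gap: 0.152
```

Run:
```python
from h import *
c=cap('wrist','w17.png'); P,_=cloud(c);o=st()
A=near(P,o['position'][:2],60,o['position'][2]-60,o['position'][2]-25)
# plane fit of disc
A=A[np.abs(A[:,2]-np.median(A[:,2]))<4]
s=np.linalg.lstsq(np.c_[A[:,:2]-A[:,:2].mean(0),np.ones(len(A))],A[:,2],rcond=None)[0];print(len(A),s)
c=cap('scene','s17.png')
cv2.imwrite('pics/s17z.png',cv2.resize(c['pixels'][110:250,260:400],None,fx=4,fy=4,interpolation=cv2.INTER_CUBIC))
```

```text
{'time': 25.35, 'position': [512.0, 251.62, 188.99], 'eef_rot': [179.68, 0.04, 0.0], 'ft_force': [-0.25, -0.48, -3.6], 'finger_gap': 0.15, 'joints': [-22.67, 29.26, -13.3, 102.6, 8.85, 49.36, -130.15]}
16550 [ 2.81351002e-04 -7.31801170e-03  1.40192814e+02]
```

View pics/w17.png

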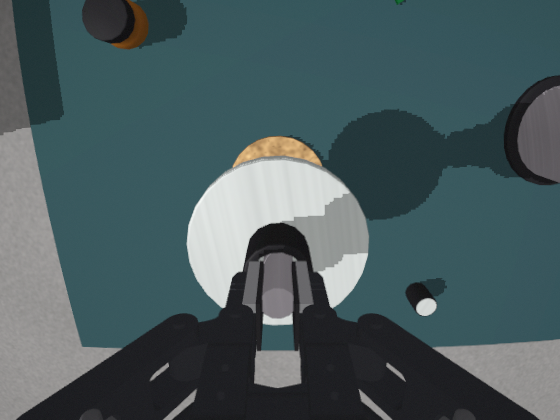

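View pics/s17z.png

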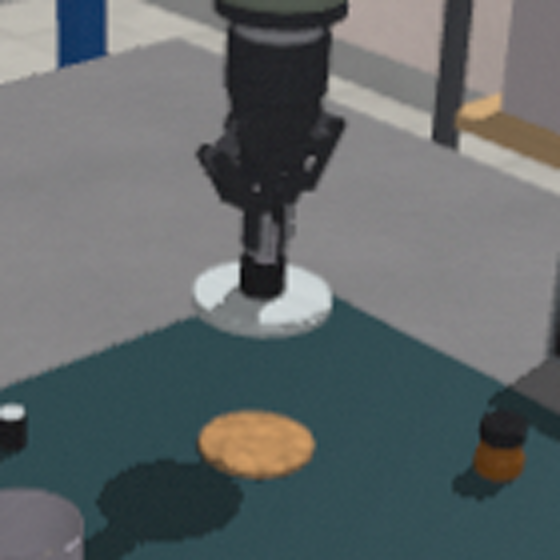

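{"name": "play_rows", "arguments": {
  "moves": [
    {"delta_pos": [5, 20, 0], "twist": 0},
    {"delta_pos": [15, 60, 0], "twist": 0},
    {"delta_pos": [26, 100, 0], "twist": 0},
    {"delta_pos": [38, 140, 0], "twist": 0},
    {"delta_pos": [45, 170, 0], "twist": 0}
  ]
}}

```text
time: 25.9
position: [556.9, 78.6, 188.5]
eef_rot: [179.6, 0.2, -0.1]
ft_force: [-0.4, 0.4, -2.7]
finger_gap: 0.152
```

{"name": "play_rows", "arguments": {
  "moves": [
    {"delta_pos": [2, 10, 0], "twist": 0},
    {"delta_pos": [2, 10, 0], "twist": 0},
    {"delta_pos": [2, 10, 0], "twist": 0}
  ]
}}

```text
time: 26.2
position: [558.5, 69.5, 187.9]
eef_rot: [179.6, 0.2, -0.1]
ft_force: [0.2, 1.3, -3.0]
finger_gap: 0.155
```

Run:
```python
from h import *
o=st();c=cap('wrist','w18.png'); P,_=cloud(c)
A=near(P,[569,-23],60,64,76); print('rim',len(A),A.mean(0).round(1),circ(A,43.5),circ(A))
E=A[np.abs(A[:,2]-68)<4];print(circ(E,43.5))
q=o['position']
A=near(P,q[:2],62,q[2]-55,q[2]-44); E=A[np.hypot(*(A[:,:2]-q[:2]).T)>46];print(len(E),circ(E,53.5))
```

```text
{'time': 26.2, 'position': [558.48, 69.48, 187.95], 'eef_rot': [179.62, 0.23, -0.06], 'ft_force': [0.21, 1.25, -2.97], 'finger_gap': 0.15, 'joints': [-4.58, 28.66, -12.0, 103.77, 8.03, 48.7, -110.55]}
rim 1453 [573.1 -32.   68. ] (array([568.5, -20.5]), np.float64(0.86)) (array([568.7, -20.8,  43.1]), np.float64(0.81))
(array([568.5, -20.5]), np.float64(0.86))
4813 (array([554.5,  69.5]), np.float64(3.22))
```

View pics/w18.png

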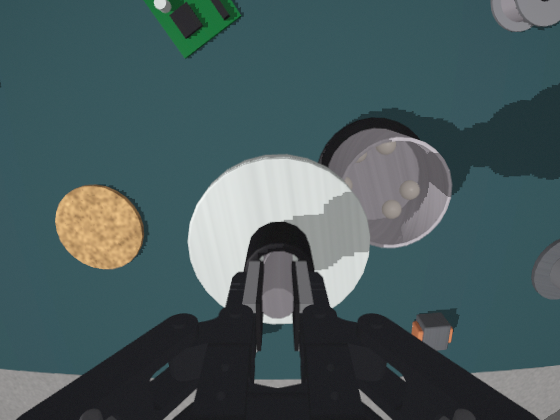

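{"name": "play_rows", "arguments": {
  "moves": [
    {"delta_pos": [2, 20, 0], "twist": 0},
    {"delta_pos": [5, 50, 0], "twist": 0},
    {"delta_pos": [9, 80, 0], "twist": 0},
    {"delta_pos": [10.3, 91.5, 0], "twist": 0},
    {"delta_pos": [10.3, 91.5, 10], "twist": 0}
  ]
}}

```text
time: 26.75
position: [569.4, -22.1, 179.2]
eef_rot: [179.6, 0.1, -0.1]
ft_force: [0.3, 0.3, -4.0]
finger_gap: 0.149
```

{"name": "play_rows", "arguments": {
  "moves": [
    {"delta_pos": [0, 0, 10], "twist": 0},
    {"delta_pos": [0, 0, 20], "twist": 0},
    {"delta_pos": [0, 0, 25], "twist": 0},
    {"delta_pos": [0, 0, 25], "twist": 0}
  ]
}}

```text
time: 27.15
position: [568.9, -21.5, 153.2]
eef_rot: [179.6, 0.2, -0.0]
ft_force: [0.3, -0.0, -3.6]
finger_gap: 0.154
```

Run:
```python
from h import *
o=st();c=cap('scene','s19.png');st()
cv2.imwrite('pics/s19z.png',cv2.resize(c['pixels'][170:290,200:330],None,fx=5,fy=5,interpolation=cv2.INTER_CUBIC))
P,_=cloud(c)
A=near(P,[569,-23],60,50,68); print('pot',len(A),circ(A,45))
q=o['position']
A=near(P,[569,-23],62,q[2]-61,q[2]-50); A=A[np.hypot(*(A[:,:2]-[569,-23]).T)>46]; print('skirt',len(A),circ(A,53.5), A[:,2].mean())
```

```text
{'time': 27.15, 'position': [568.85, -21.48, 153.18], 'eef_rot': [179.63, 0.21, -0.0], 'ft_force': [0.31, -0.01, -3.61], 'finger_gap': 0.15, 'joints': [3.78, 31.78, -10.84, 104.43, 8.58, 44.82, -101.6]}
{'time': 27.2, 'position': [569.17, -21.67, 153.8], 'eef_rot': [179.63, 0.16, -0.02], 'ft_force': [-0.77, 0.46, -3.04], 'finger_gap': 0.15, 'joints': [3.8, 31.73, -10.84, 104.4, 8.57, 44.84, -101.59]}
pot 189 (array([568. , -22.5]), np.float64(1.28))
skirt 213 (array([566.6, -23.3]), np.float64(2.21)) 99.30507585356186
```

View pics/s19z.png

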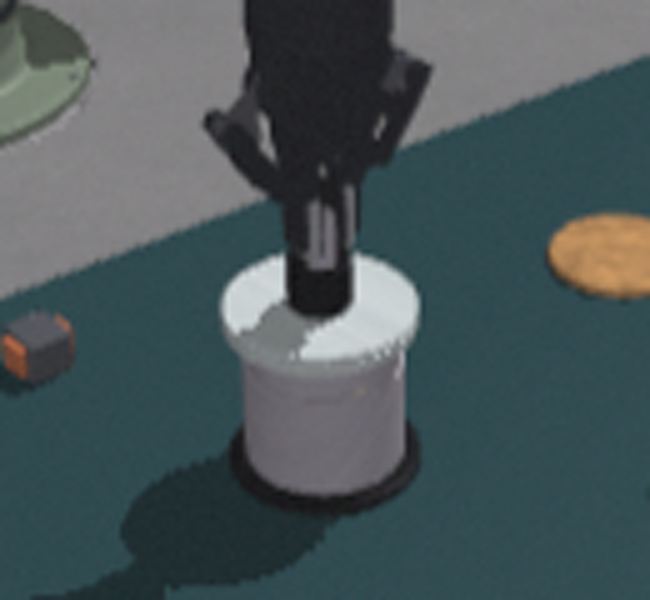

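Run:
```python
from h import *
o=st();c=cap('scene');img=c['pixels']
hsv=cv2.cvtColor(img,cv2.COLOR_BGR2HSV)
g=img.astype(float).sum(2)
def edges(row):
    x=g[row]; 
    return x
q=o['position']
# outline extremes: lid top edge rows via projection
th=np.linspace(0,2*np.pi,361)
def ring(cx,cy,r,z): return np.c_[cx+r*np.cos(th),cy+r*np.sin(th),np.full(361,z)]
L=proj(c,ring(q[0],q[1],53.5,q[2]-48.8)); print('lid pred cols',L[:,0].min(),L[:,0].max(),'rows',L[:,1].min(),L[:,1].max())
W=proj(c,ring(568.5,-22,45,45)); print('pot pred',W[:,0].min(),W[:,0].max(),W[[W[:,0].argmin(),W[:,0].argmax()],1])
from scipy.ndimage import gaussian_filter1d
for name,r0,(a,b) in(('lid',int((L[:,1].min()+L[:,1].max())/2),(L[:,0].min(),L[:,0].max())),('pot',int(W[W[:,0].argmin(),1]),(W[:,0].min(),W[:,0].max()))):
    for rr in range(r0-2,r0+3):
        s=gaussian_filter1d(img[rr].astype(float),0.8,axis=0); d=np.abs(np.diff(s,axis=0)).sum(1)
        out=[]
        for e in(a,b):
            k=np.arange(int(e)-6,int(e)+7); w=d[k]; m=k[w.argmax()]; kk=np.arange(m-2,m+3); out.append((d[kk]*(kk+.5)).sum()/d[kk].sum())
        print(name,rr,np.round(out,2),round(sum(out)/2,2),round(out[1]-out[0],1))
```

```text
{'time': 27.2, 'position': [569.17, -21.67, 153.8], 'eef_rot': [179.63, 0.16, -0.02], 'ft_force': [-0.77, 0.46, -3.04], 'finger_gap': 0.15, 'joints': [3.8, 31.73, -10.84, 104.4, 8.57, 44.84, -101.59]}
lid pred cols 244.62280923260354 284.3019418683833 rows 219.40343220708155 241.26405720471465
pot pred 248.40993226388798 280.8923991187439 [248.47945336 248.03029664]
lid 228 [244.41 282.66] 263.54 38.2
lid 229 [244.11 283.06] 263.59 39.0
lid 230 [243.87 283.19] 263.53 39.3
lid 231 [243.82 283.19] 263.5 39.4
lid 232 [244.   283.15] 263.57 39.2
pot 246 [248.31 280.46] 264.38 32.2
pot 247 [248.46 280.46] 264.46 32.0
pot 248 [248.42 280.44] 264.43 32.0
pot 249 [248.58 280.51] 264.54 31.9
pot 250 [248.5  280.51] 264.5 32.0
```

{"name": "play_rows", "arguments": {
  "moves": [
    {"delta_pos": [0.9, -1, 5], "twist": 0},
    {"delta_pos": [0.9, -1, 10], "twist": 0},
    {"delta_pos": [0.9, -1, 14], "twist": 0},
    {"delta_pos": [0.9, -1, 15], "twist": 0}
  ]
}}

```text
time: 27.65
position: [570.0, -21.0, 138.6]
eef_rot: [179.6, 0.2, -0.0]
ft_force: [-0.2, 0.2, -2.7]
finger_gap: 0.151
```

{"name": "play_rows", "arguments": {
  "moves": [
    {"delta_pos": [0, 0, 1.5], "twist": 0},
    {"delta_pos": [0, 0, 3], "twist": 0},
    {"delta_pos": [0, 0, 4], "twist": 0},
    {"delta_pos": [0, 0, 4], "twist": 0}
  ]
}}

```text
time: 28.05
position: [570.0, -21.0, 134.5]
eef_rot: [179.6, 0.2, -0.0]
ft_force: [-0.0, 0.1, -3.5]
finger_gap: 0.151
```

{"name": "play_rows", "arguments": {
  "moves": [
    {"delta_pos": [0, 0, 1.5], "twist": 0},
    {"delta_pos": [0, 0, 3], "twist": 0},
    {"delta_pos": [0, 0, 4.5], "twist": 0},
    {"delta_pos": [0, 0, 5], "twist": 0},
    {"delta_pos": [0, 0, 5], "twist": 0}
  ]
}}

```text
time: 28.55
position: [569.9, -21.1, 129.4]
eef_rot: [179.6, 0.2, -0.0]
ft_force: [-0.1, -0.3, -3.6]
finger_gap: 0.153
```

{"name": "play_rows", "arguments": {
  "moves": [
    {"delta_pos": [0, 0, 1], "twist": 0},
    {"delta_pos": [0, 0, 1.8], "twist": 0},
    {"delta_pos": [0, 0, 1.8], "twist": 0}
  ]
}}

```text
time: 28.85
position: [569.8, -21.1, 127.5]
eef_rot: [179.6, 0.2, -0.0]
ft_force: [-1.5, 0.0, -3.7]
finger_gap: 0.151
```

Plug is entering freely; seat expected at ~126.9.

{"name": "play_rows", "arguments": {
  "moves": [
    {"delta_pos": [0, 0, 0.7], "twist": 0},
    {"delta_pos": [0, 0, 1], "twist": 0},
    {"delta_pos": [0, 0, 1], "twist": 0}
  ]
}}

```text
time: 29.15
position: [569.9, -21.4, 126.9]
eef_rot: [179.6, 0.2, -0.1]
ft_force: [-2.6, -1.7, 5.5]
finger_gap: 0.152
```

{"name": "play_rows", "arguments": {
  "moves": [
    {"delta_pos": [0, 0, 0.5], "twist": 0},
    {"delta_pos": [0, 0, 0.5], "twist": 0}
  ]
}}

```text
time: 29.35
position: [569.9, -21.5, 126.8]
eef_rot: [179.6, 0.2, -0.1]
ft_force: [-2.7, -0.7, 6.6]
finger_gap: 0.158
```

Run:
```python
from h import *
st();c=cap('scene','s20.png')
cv2.imwrite('pics/s20z.png',cv2.resize(c['pixels'][170:290,200:330],None,fx=5,fy=5,interpolation=cv2.INTER_CUBIC))
```

```text
{'time': 29.35, 'position': [569.94, -21.53, 126.81], 'eef_rot': [179.59, 0.16, -0.07], 'ft_force': [-2.65, -0.65, 6.56], 'finger_gap': 0.16, 'joints': [3.41, 33.99, -10.39, 105.27, 9.31, 41.75, -102.29]}
```

View pics/s20z.png

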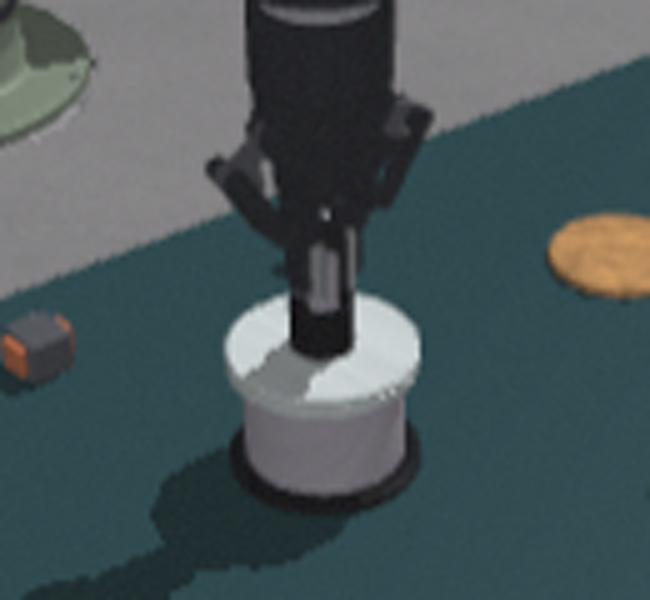

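{"name": "play_rows", "arguments": {
  "moves": [
    {"delta_pos": [0, 0, 0], "twist": 0},
    {"delta_pos": [0, 0, 0], "twist": 0},
    {"delta_pos": [0, 0, 0], "twist": 0},
    {"delta_pos": [0, 0, 0], "twist": 0},
    {"delta_pos": [0, 0, 0], "twist": 0}
  ],
  "fingers": 0
}}

```text
time: 29.9
position: [569.9, -21.5, 126.8]
eef_rot: [179.6, 0.2, -0.1]
ft_force: [0.4, 0.4, -0.5]
finger_gap: 0.983
```

{"name": "play_rows", "arguments": {
  "moves": [
    {"delta_pos": [0, 0, -10], "twist": 0},
    {"delta_pos": [0, 0, -30], "twist": 0},
    {"delta_pos": [0, 0, -40], "twist": 0},
    {"delta_pos": [0, 0, -40], "twist": 0}
  ]
}}

```text
time: 30.3
position: [570.9, -21.2, 168.5]
eef_rot: [179.6, -0.0, -0.1]
ft_force: [-0.1, -0.1, 0.6]
finger_gap: 0.999
```

Run:
```python
from h import *
st();c=cap('wrist','w21.png');P,_=cloud(c)
A=near(P,[570,-21],25,128,140);print('stemtop',len(A),A.mean(0).round(1))
A=near(P,[570,-21],24,103,112);print('collartop',len(A),A.mean(0).round(1))
A=near(P,[570,-21],60,70,84);A=A[np.abs(A[:,2]-np.median(A[:,2]))<3]
s=np.linalg.lstsq(np.c_[A[:,:2]-A[:,:2].mean(0),np.ones(len(A))],A[:,2],rcond=None)[0];print(len(A),s)
c=cap('scene','s21.png')
cv2.imwrite('pics/s21z.png',cv2.resize(c['pixels'][170:290,200:330],None,fx=5,fy=5,interpolation=cv2.INTER_CUBIC))
```

```text
{'time': 30.3, 'position': [570.87, -21.25, 168.46], 'eef_rot': [179.59, -0.0, -0.08], 'ft_force': [-0.11, -0.07, 0.65], 'finger_gap': 1.0, 'joints': [3.87, 30.65, -11.0, 103.67, 8.27, 46.49, -101.42]}
stemtop 674 [570.7 -21.2 132.8]
collartop 1186 [573.4 -22.2 106.8]
13732 [1.47083813e-04 7.73939939e-04 7.72298420e+01]
```

View pics/w21.png

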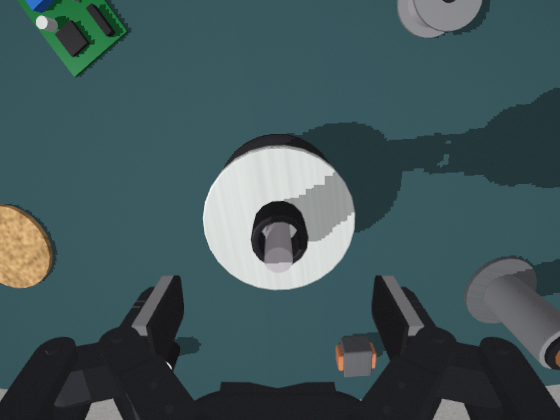

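View pics/s21z.png

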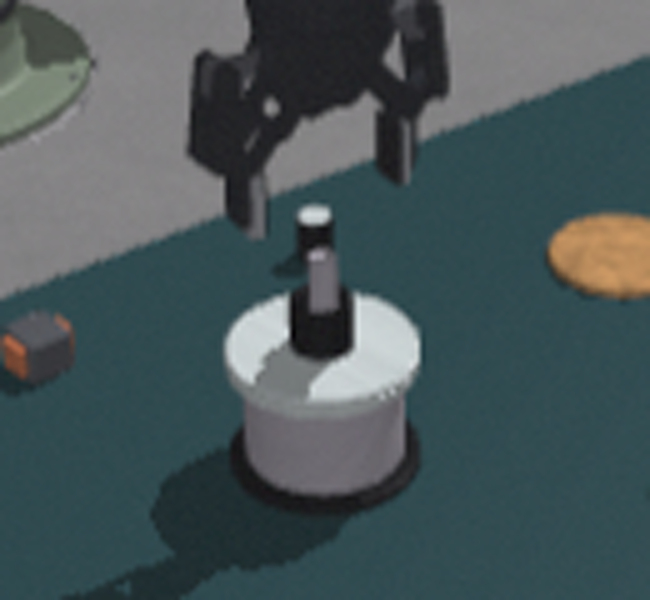

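{"name": "play_rows", "arguments": {
  "moves": [
    {"delta_pos": [0, 0, 20], "twist": 0},
    {"delta_pos": [0, 0, 45], "twist": 0},
    {"delta_pos": [0, 0, 65], "twist": 0},
    {"delta_pos": [0, 0, 71], "twist": 0},
    {"delta_pos": [0, 0, 71], "twist": 0}
  ]
}}

```text
time: 30.9
position: [569.2, -21.8, 94.8]
eef_rot: [179.6, 0.3, -0.1]
ft_force: [-0.3, -0.4, 0.3]
finger_gap: 1.002
```

{"name": "play_rows", "arguments": {
  "moves": [
    {"delta_pos": [0, 0, 0], "twist": 0},
    {"delta_pos": [0, 0, 0], "twist": 0}
  ]
}}

```text
time: 31.1
position: [569.6, -21.7, 95.6]
eef_rot: [179.6, 0.2, -0.1]
ft_force: [-0.0, 0.1, 0.9]
finger_gap: 1.003
```

Run:
```python
from h import *
c=cap('wrist','w22.png');st();P,_=cloud(c)
A=near(P,[570,-21],24,103,112);print('collartop',len(A),A.mean(0).round(1),circ(A))
A=near(P,[570,-21],22,82,105);print('collar side',len(A),circ(A,18))
```

```text
{'time': 31.15, 'position': [569.6, -21.76, 95.56], 'eef_rot': [179.59, 0.19, -0.06], 'ft_force': [-0.49, 0.09, 0.69], 'finger_gap': 1.0, 'joints': [3.02, 36.69, -9.86, 106.18, 10.16, 38.21, -103.02]}
collartop 2727 [574.3 -22.  106.7] (array([568.9, -22.1,  15. ]), np.float64(2.31))
collar side 2648 (array([568. , -21.9]), np.float64(2.3))
```

View pics/w22.png

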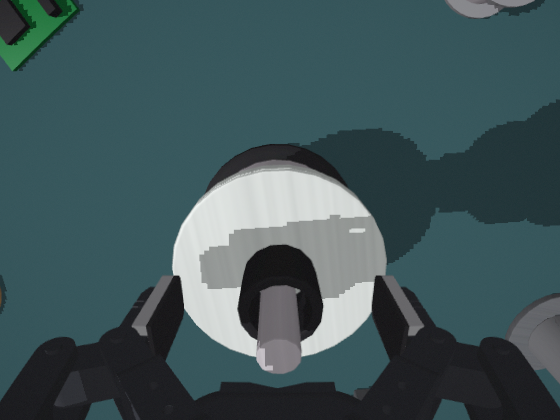

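Well centred on the collar, tips just above the disc. Close on it.

{"name": "play_rows", "arguments": {
  "moves": [
    {"delta_pos": [0, 0, 0], "twist": 0},
    {"delta_pos": [0, 0, 0], "twist": 0},
    {"delta_pos": [0, 0, 0], "twist": 0},
    {"delta_pos": [0, 0, 0], "twist": 0},
    {"delta_pos": [0, 0, 0], "twist": 0}
  ],
  "fingers": 1,
  "force": 60
}}

```text
time: 31.65
position: [569.7, -21.7, 96.1]
eef_rot: [179.6, 0.2, -0.1]
ft_force: [-3.6, -0.3, 9.6]
finger_gap: 0.399
```

{"name": "play_rows", "arguments": {
  "moves": [
    {"delta_pos": [0, 0, 0], "twist": 0},
    {"delta_pos": [0, 0, 0], "twist": 0}
  ]
}}

```text
time: 31.85
position: [569.8, -21.7, 96.1]
eef_rot: [179.6, 0.2, -0.1]
ft_force: [-1.0, -0.7, 2.6]
finger_gap: 0.398
```

Run:
```python
from h import *
c=cap('wrist','w23.png');st()
```

```text
{'time': 31.9, 'position': [569.77, -21.73, 96.12], 'eef_rot': [179.59, 0.16, -0.06], 'ft_force': [-0.41, -0.52, 3.4], 'finger_gap': 0.4, 'joints': [3.02, 36.64, -9.87, 106.17, 10.16, 38.24, -103.01]}
```

View pics/w23.png

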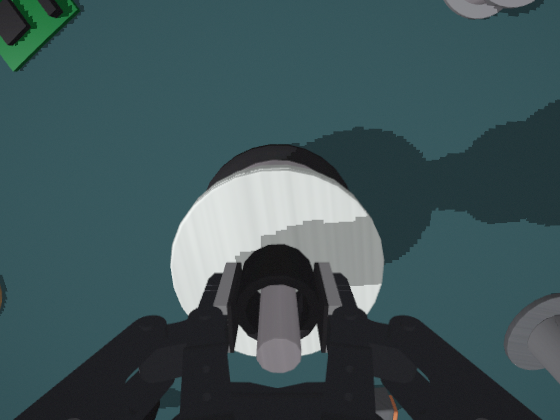

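{"name": "play_rows", "arguments": {
  "moves": [
    {"delta_pos": [0, 0, -2], "twist": 0},
    {"delta_pos": [0, 0, -6], "twist": 0},
    {"delta_pos": [0, 0, -12], "twist": 0},
    {"delta_pos": [0, 0, -20], "twist": 0},
    {"delta_pos": [0, 0, -28], "twist": 0}
  ]
}}

```text
time: 32.4
position: [569.9, -21.5, 125.0]
eef_rot: [179.6, 0.2, -0.1]
ft_force: [-0.2, 0.1, -2.0]
finger_gap: 0.397
```

{"name": "play_rows", "arguments": {
  "moves": [
    {"delta_pos": [0, 0, -8], "twist": 0},
    {"delta_pos": [0, 0, -18], "twist": 0},
    {"delta_pos": [0, 0, -30], "twist": 0},
    {"delta_pos": [0, 0, -42], "twist": 0},
    {"delta_pos": [0, 0, -54], "twist": 0}
  ]
}}

```text
time: 32.9
position: [570.1, -21.1, 180.2]
eef_rot: [179.6, 0.1, -0.1]
ft_force: [-0.7, -0.2, -0.8]
finger_gap: 0.4
```

{"name": "play_rows", "arguments": {
  "moves": [
    {"delta_pos": [0, 0, -6], "twist": 0},
    {"delta_pos": [0, 0, -11], "twist": 0},
    {"delta_pos": [0, 0, -11], "twist": 0},
    {"delta_pos": [0, 0, -11], "twist": 0}
  ]
}}

```text
time: 33.3
position: [570.0, -21.1, 190.9]
eef_rot: [179.6, 0.2, -0.1]
ft_force: [-0.4, 0.0, -1.8]
finger_gap: 0.403
```

Run:
```python
from h import *
o=st();c=cap('wrist','w24.png');P,_=cloud(c)
q=o['position']
A=near(P,q[:2],60,q[2]-30,q[2]-8);A=A[np.abs(A[:,2]-np.median(A[:,2]))<3]
s=np.linalg.lstsq(np.c_[A[:,:2]-A[:,:2].mean(0),np.ones(len(A))],A[:,2],rcond=None)[0];print(len(A),s)
c=cap('scene','s24.png');P,_=cloud(c)
A=near(P,[570,-22],20,125,150);print('stem top',len(A),A[:,2].max() if len(A) else '')
A=near(P,[570,-22],52,71,80);print('flange',len(A),A.mean(0).round(1))
cv2.imwrite('pics/s24z.png',cv2.resize(c['pixels'][150:300,140:340],None,fx=4,fy=4,interpolation=cv2.INTER_CUBIC));st()
```

```text
{'time': 33.3, 'position': [570.0, -21.08, 190.89], 'eef_rot': [179.59, 0.16, -0.06], 'ft_force': [-0.36, 0.04, -1.79], 'finger_gap': 0.4, 'joints': [4.1, 28.97, -11.3, 102.63, 7.71, 49.33, -100.94]}
19648 [-1.80550827e-04 -6.08405419e-04  1.71960085e+02]
stem top 7 130.96235563235768
flange 466 [574.4 -25.3  73. ]
{'time': 33.4, 'position': [569.95, -21.05, 190.7], 'eef_rot': [179.59, 0.17, -0.06], 'ft_force': [-0.22, -0.84, -0.72], 'finger_gap': 0.4, 'joints': [4.09, 28.99, -11.3, 102.63, 7.71, 49.33, -100.94]}
```

View pics/s24z.png

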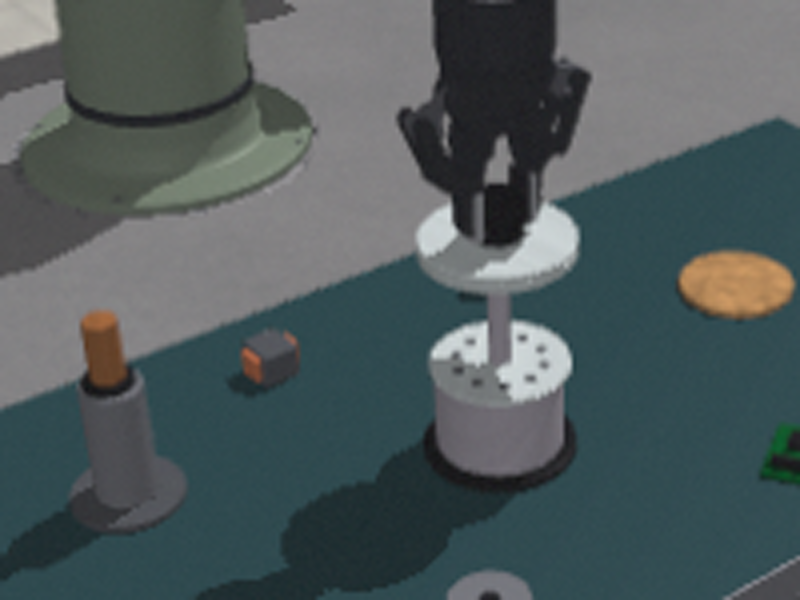

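View pics/w24.png

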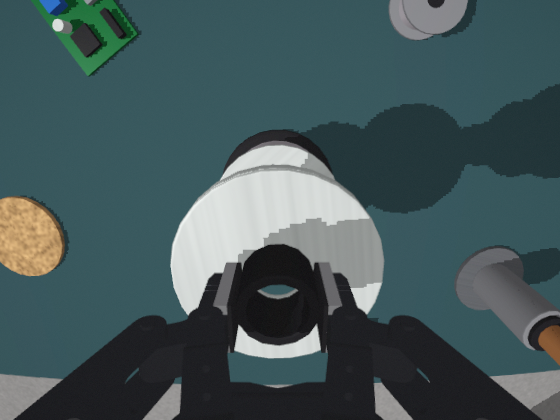

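{"name": "play_rows", "arguments": {
  "moves": [
    {"delta_pos": [0, 0, 0], "twist": 0},
    {"delta_pos": [0, 0, 0], "twist": 0},
    {"delta_pos": [0, 0, 0], "twist": 0},
    {"delta_pos": [0, 0, 0], "twist": 0},
    {"delta_pos": [0, 0, 0], "twist": 0}
  ]
}}

```text
time: 33.9
position: [569.9, -21.0, 190.7]
eef_rot: [179.6, 0.2, -0.1]
ft_force: [0.0, 0.0, -1.1]
finger_gap: 0.399
```

Run:
```python
from h import *
o=st();print(np.abs(o['joint_velocities']).max())
c=cap('scene','s25.png')
print(job_done())
```

```text
{'time': 33.9, 'position': [569.91, -21.03, 190.67], 'eef_rot': [179.59, 0.18, -0.06], 'ft_force': [0.04, 0.04, -1.06], 'finger_gap': 0.4, 'joints': [4.09, 28.99, -11.3, 102.63, 7.71, 49.33, -100.94]}
0.12020764638808264
the job is handed in; nothing more can be done
None
```

View pics/s25.png

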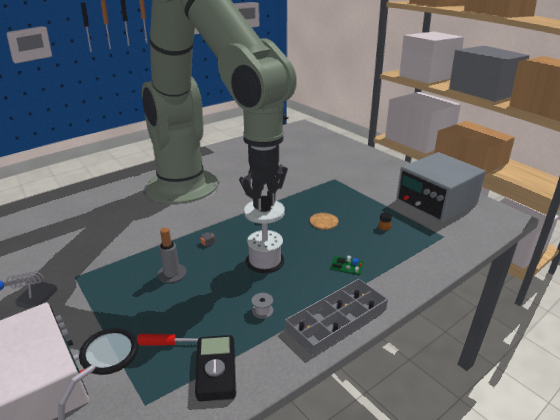

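All the steps were done in the order asked, and the job was handed in at 33.9 s. The bead shift is the one result I could only confirm in part.

- **Stirring:** I made about two and a half laps plus one partial sweep, and all five beads were still in the pot afterwards. They look alike, so I can't follow each one. After the first two laps, matching old places to nearest new ones gave shifts of about 6 to 26 mm, and the order round the ring suggests most moved further. I did not measure the shift again after the later sweeps; in those, the beads moved less than I expected.
- **Rod:** It hangs upright in its stand again. Its handle top measured 144 mm, the same as at the start.
- **Lids on the pot:** I lowered them together until they made contact at the expected height. After letting go, the outer lid lay level, and the stem top was 133 mm up against 134 expected.
- **Outer lid lifted:** It came up alone, by its collar. The inner lid's flange stayed on the rim, its top measuring 73 mm against 74 expected.
- **Final hold:** The outer lid is level and still, about 95 mm above where it lay on the pot and about 27 mm clear of the stem top.

The cameras disagreed by 2–3 mm on where the pot and lids stood. I set the lid's position from its outline against the pot's in a single view, and the plug went in with no side force to speak of. The last picture showed no other item moved.

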